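# Draw out the middle pastel tray with the pull hook

### The arm

A 7-joint arm with a two-finger parallel gripper is mounted at the origin on the work surface. World frame = base frame: x ahead of the robot, y to its left, z up, the work surface at z = 0. Lengths are in m, angles in rad, forces in N, time in s.
With the tool pointing down it reaches from about 0.4 to 0.85 m from the base axis. Payload 10.4 kg.
Tool frame: the origin (TCP) lies midway between the tips of the shut fingers; the grasp point (between the pads) lies 19 mm behind it; x points along the fingers, y is the direction in which the jaws open and shut, and the axes are right-handed (so a half turn about x gives the same grasp; the last joint's range is limited). The gripper opens to 87 mm and grips with 3 to 60 N. Pads are 19 mm wide; open, the fingers measure 117 mm over their backs; the gripper's body (75 mm by 190 mm) begins 51 mm behind the grasp point.
Start: joints at [-1.172, 0.332, -0.065, 1.46, 0.022, 1.35, -0.088], TCP at [0.256, 0.57, 0.223] pointing down, gripper open.
Joint ranges: [-2.6, 2.6], [-0.5, 2.12], [-1.47, 1.34], [0.16, 2.42], [-1.27, 4.41], [0.06, 2.06], [-2.6, 2.6]. Speed limits (rad/s): [2.22, 2.22, 2.79, 2.79, 3.14, 3.14, 3.14].

### API

Orientations are given as a unit quaternion [x, y, z, w].
In Python, from bench import * gives the robot as it stands.
- The arm moves only by the shell command python3 -m inch 'ROWS' [FORCE]. ROWS is JSON, a list that holds one entry, the list of rows, each a list of 7 numbers: the shift along the world's x, y, z each as a share of 120 mm, from -1 to 1, then the turn, a rotation vector about the world's x, y, z each as a share of 2 pi rad, from -1 to 1, then the closure, from 0 (fully open) to 1 (shut). A call has 1 to 10 rows; each row is the pose to reach, as a shift and turn from the pose commanded when the call began, turning the shorter way round; what a row does not reach only later rows make up. A row lasts 1/10 s, in which the tool goes at most 50 mm and 8.59 degrees, less where a joint would pass 70% of its speed; a pose out of reach is approached as far as the arm can. A call with a number of a shift or a turn outside -1 to 1 is refused whole. A call with a gripper value outside its range is refused whole. The fingers move at their own pace and stop on an object; FORCE is the grip in N (left out, the last holds). Time passes only in rows, so rows that repeat a pose let the fingers close. It gives the time, the measured TCP pose, the force and the opening at its end, in the units of the state.
- read_state(): the state, without advancing time (a new reading comes with each control period).
- camera(name): name is "scene" or "top" or "wrist"; returns the picture (400x640x3 uint8, red, green, blue); there is no depth.
- get_calibration(name): a dict with "fx", "fy", "cx", "cy" (pixels), "xyz" and "attitude" of the camera in the world. Camera axes: x right, y up, looking along -z (the intrinsics and any distortion apply to the point x, -y, -z); pixel columns grow to the right and rows downward; lengths in m; the calibration is good to about 2 mm. A picture is of the moment at which its call begins: read the wrist's pose just before it. get_calibration takes no time and is no camera call; for the wrist camera it gives the pose at the moment of the call.
- close_job(): hands the job in, once; it reports no verdict.
The state is a dict: "time": time; "joint_positions": joint angles; "joint_vel": joint speeds; "joint_torque": joint torques, N m; "ee_pos": TCP position; "eef_rot": TCP orientation; "ft_force": force on the tool from outside, world axes, zero at the start; "torque": the same for the moment, N m; "width": finger opening in m.
Only numpy, scipy, OpenCV 4.12 (cv2) and the standard library are available. Lean on these libraries where they do the work, as an engineer would, in place of code of your own. Each camera call takes 0.05 s, during which the arm holds its last target.

### The job

Pick up the pull hook from its cork mat, put its tip through the finger hole of the middle tray in the plywood rack, hook it behind the tray front and draw that tray gently all the way out against its stop. Then unhook it, leave the tray out, and lay the hook back on the cork mat without dropping it. Touch the rack and trays with the hook only and never force them, keep the other two trays shut, and leave everything else on the table where it is.

Things in the scene. Friction and masses are not known exactly. Their poses are not given: they have to be found in the camera images.
- hook: Pull hook, 0.15 kg: dark wooden block handle 90 long (x) x 18 wide (y) x 30 high (z) mm; a level 6 mm round steel rod leaves its +x end, axis 20 mm above the underside, and ends in a tip turned down (see point hook_tip). Origin: centre of the handle's underside, about the balance point; x along the rod to the tip, z up. It lies on its underside on the mat and is used in that same level attitude.
- hook_tip (a point): Centre of the hook's steel tip, 120 mm ahead (+x) of the hook's origin and 16 mm above its underside, axes as the hook. The tip is a block 6 long (x) x 13 wide (y) x 14 high (z) mm; it reaches 8 mm below the rod's underside and is flush with the rod's top.
- mat: Fixed cork mat 240 (x) x 120 (y) x 4 mm high, on the robot's right, nearer or farther. Origin: centre of its underside.
- rack: Fixed plywood rack 180 deep (x) x 204 wide (y) x 152 high mm with three bays one above the other, each with a wooden sliding tray with a white front. Origin: at table height under the middle of its open front; x points into the rack; trays come out along -x, away from the robot and to its right. Tray fronts: upright panels 6 mm thick, 160 wide x 36 high mm. The hook must never press on rack or trays with more than 22 N.
- bay_mid (a point): Fixed point of the rack, axes as the rack: middle of the middle bay's width, in the plane of the shut tray's outer face (rack x = 4 mm), at the height of its finger hole's centre (77.5 mm). The hole, 20 wide x 24 high mm, goes right through the front; the tray is empty for 40 mm behind. The tray has side play: its hole stands up to 12 mm to either side (y) of this point, not measured: look or feel for it.
- middle_tray (a joint): How far the middle tray is out, m: 0 shut (may start up to 0.008 ajar, its face that much further along -x); meets its stop at roughly 0.1 (find it by the rise in force). Slides with about 5 N of friction; 3 N shifts it sideways within its play. Both end stops are on rubber: about 1 mm per 5 N, up to 6 mm; the tray also gives so before it starts to slide.
- upper_tray (a joint): How far the upper tray is out, m; shut at 0 and must stay shut. Its hole is 46 mm above the middle one.
- lower_tray (a joint): How far the lower tray is out, m; shut at 0 and must stay shut. Its hole is 46 mm below the middle one.
- pencil_box: Bystander, to be left alone: open divided wooden box 170 x 90 x 35 mm, beside the mat. Origin: centre of its underside.
- paint_jar: Bystander, to be left alone: closed jar, 56 mm across, 60 mm high. Origin: centre of its underside.
- water_pot: Bystander, to be left alone: white ceramic pot, 72 mm across, 85 mm high. Origin: centre of its underside.
- medium_bottle: Bystander, to be left alone: amber bottle, 52 mm across, 140 mm high. Origin: centre of its underside.
- palette_knife: Bystander, to be left alone: spatula-like palette knife lying flat on the table. Origin: on it, at table height.
- gesso_tin: Bystander, to be left alone: metal can, 80 mm across, 100 mm high. Origin: centre of its underside.

How it is judged:
On the way, in this order (a step that is already met when the one before it is completed fails the run):
1. the hook is picked up off the mat (z of hook in the frame of mat above 0.03 m), for 0.2 s.
2. the middle tray is drawn out to its stop (value of joint middle_tray above 0.101 m), for 0.2 s.
At the end, for the whole second after the job is handed in: The middle tray is out against its stop (joint above 0.101 m), the other two trays are shut (below 0.010 m), and the hook lies at rest on its underside on the cork mat, its handle's centre over the mat (z 1 to 8 mm above the mat's origin, tilt under 0.12 rad), released (value of joint middle_tray above 0.101 m and x of hook in the frame of mat between -0.12 and 0.12 m and y of hook in the frame of mat between -0.06 and 0.06 m and z of hook in the frame of mat between 0.001 and 0.008 m and angle between hook's own z axis and vertical below 0.12 rad and linear speed of hook below 0.02 m/s and value of joint each of upper_tray, lower_tray below 0.01 m); the robot touches nothing.
It fails at once if the hook presses on the rack or a tray with more than 22 N (contact force between hook and rack above 22 N).
It fails at once if the fingers or the arm touch the rack or a tray (contact force between any of the fingers, the arm and rack above 1 N).
It fails at once if another tray is drawn out more than 10 mm (value of joint any of upper_tray, lower_tray above 0.01 m).
It fails at once if the hook is dropped: out of the fingers more than 20 mm above where it lies on the mat (z of hook in the frame of mat above 0.024 m and contact force between the fingers and hook below 0.05 N).
It fails at once if another thing on the table is moved more than 25 mm (distance of any of pencil_box, paint_jar, water_pot, medium_bottle, palette_knife, gesso_tin from where it was at the start of the episode above 0.025 m).
It also fails if it takes over 72 s, if anything falls off the work surface, if the arm or the gripper's body presses on something with over 40 N, if the wrist force passes 120 N, or if a joint passes its speed limit or range.

## Working session

There is one attempt and no reset: what is moved stays moved. The work goes in short steps, Python scripts to look and compute and a shell command to move; the robot and the scene stay as the last step left them, time stands still between calls to the robot, and variables do not carry over. Pictures are saved under pics/ and viewed, and the job is handed in when it is done.

```bash
ls; mkdir -p pics; python3 - <<'E'
from bench import *
import cv2
s=read_state();print(s)
for n in ("scene","top","wrist"):
    print(n,get_calibration(n))
    cv2.imwrite(f"pics/a_{n}.png",camera(n)[:,:,::-1])
E
```

```text
pics
{'time': 0.0, 'joint_positions': array([-1.17158745,  0.33288801, -0.0646785 ,  1.46096377,  0.02163586,
        1.3499027 , -0.0885123 ]), 'joint_vel': array([-0.00022312, -0.00068588,  0.00027149,  0.00035379,  0.00093475,
        0.00317571, -0.00130644]), 'joint_torque': array([ 5.81832810e-04, -6.23266554e+01,  2.49260617e-02, -3.89890552e+01,
       -6.13062666e-02,  4.00004780e-02,  1.39348431e-04]), 'ee_pos': array([0.25574811, 0.56984175, 0.22173311]), 'eef_rot': array([ 0.1475165 ,  0.69150818, -0.14854336,  0.69136835]), 'ft_force': array([-0.14875975,  1.11778599,  0.46825633]), 'torque': array([-0.00865673,  0.02773652,  0.00202331]), 'width': 0.08696867251362399}
scene {'fx': 363.3039214341094, 'fy': 363.3039214341094, 'cx': 318.3078054119645, 'cy': 189.3477398424063, 'xyz': array([1.03020098, 0.56079874, 0.76492254]), 'attitude': array([0.12406407, 0.3497056 , 0.86574793, 0.3358491 ])}
top {'fx': 369.42308592323906, 'fy': 369.42308592323906, 'cx': 316.0619874690002, 'cy': 199.85078584129715, 'xyz': array([0.4983381, 0.0635298, 1.140231 ]), 'attitude': array([-0.04307593,  0.04146553,  0.71517436, -0.69638402])}
wrist {'fx': 355.8862619894856, 'fy': 355.8862619894856, 'cx': 321.38770688774525, 'cy': 193.74885256301226, 'xyz': array([0.19364655, 0.59619047, 0.38409029]), 'attitude': array([-0.10600872, -0.06843801,  0.539288  ,  0.83261446])}
```

View pics/a_scene.png

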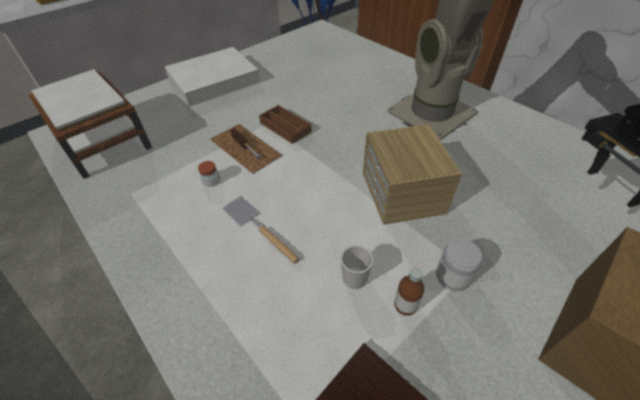

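View pics/a_top.png

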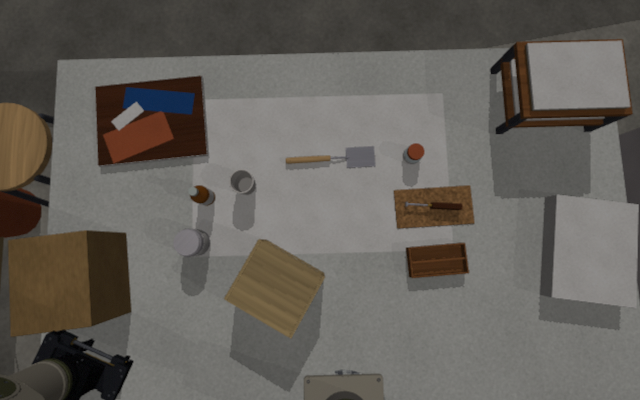

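View pics/a_wrist.png

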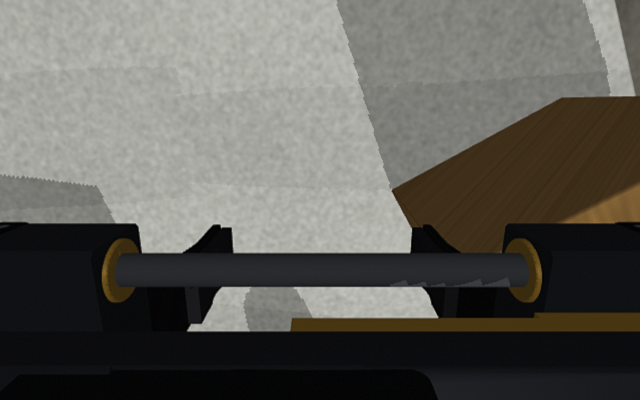

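The scene shows the rack near the robot with its front facing the mat. In the top view the hook is on the mat with its handle at about (446,206) and its tip at about (408,205). The pencil box is at (437,260). The rack top's corners are near (265,240), (325,272), (290,334) and (226,294).

```bash
cat > h.py <<'E'
import numpy as np, cv2
from scipy.spatial.transform import Rotation as R
from bench import *
def ray(c,u,v):
    d=np.array([(u-c['cx'])/c['fx'],-(v-c['cy'])/c['fy'],-1.0])
    return c['xyz'],R.from_quat(c['attitude']).apply(d)
def onz(c,u,v,z):
    o,d=ray(c,u,v); return o+d*(z-o[2])/d[2]
def proj(c,p):
    q=R.from_quat(c['attitude']).inv().apply(np.asarray(p)-c['xyz'])
    return np.array([c['cx']+c['fx']*q[...,0]/-q[...,2],c['cy']-c['fy']*q[...,1]/-q[...,2]]).T
E
python3 - <<'E'
import cv2
t=cv2.imread('pics/a_top.png');s=cv2.imread('pics/a_scene.png')
cv2.imwrite('pics/z1.png',cv2.resize(t[180:285,385:485],None,fx=5.5,fy=5.5,interpolation=cv2.INTER_CUBIC))
cv2.imwrite('pics/z2.png',cv2.resize(t[230:345,215:335],None,fx=5,fy=5,interpolation=cv2.INTER_CUBIC))
cv2.imwrite('pics/z3.png',cv2.resize(s[115:230,350:470],None,fx=5,fy=5,interpolation=cv2.INTER_CUBIC))
cv2.imwrite('pics/z4.png',cv2.resize(s[95:185,195:325],None,fx=6,fy=6,interpolation=cv2.INTER_CUBIC))
E
```

```text
(no output)
```

View pics/z1.png

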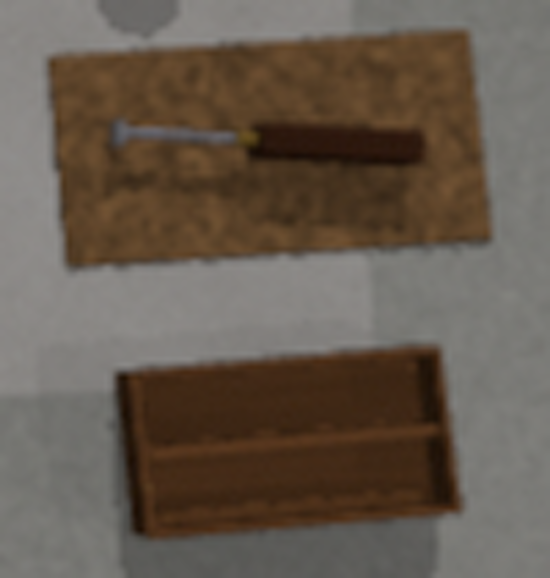

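View pics/z2.png

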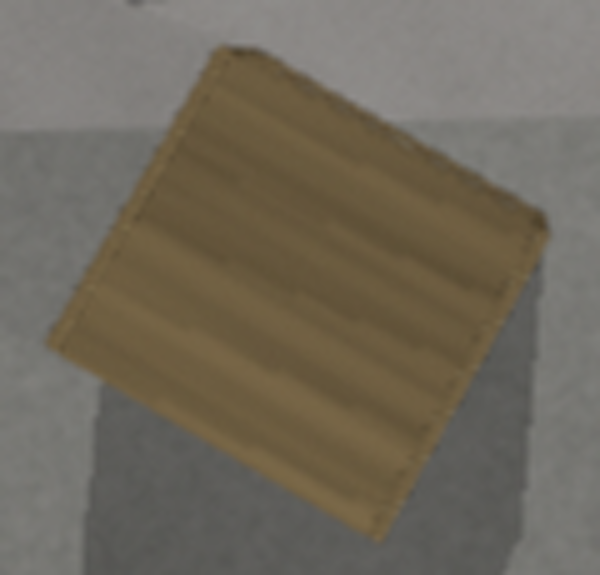

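View pics/z3.png

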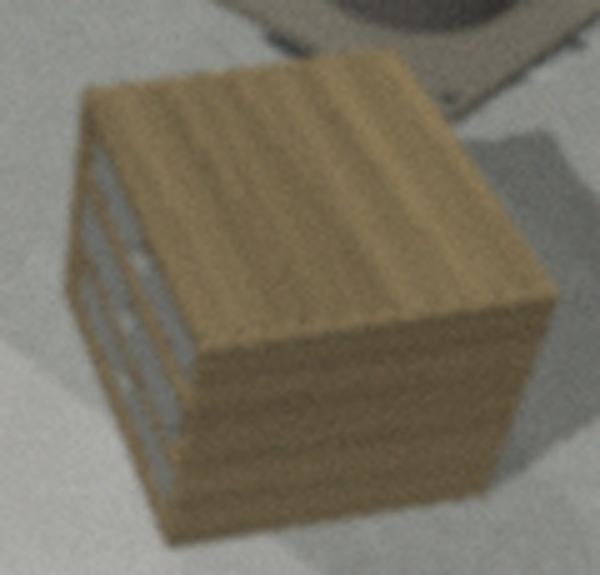

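View pics/z4.png

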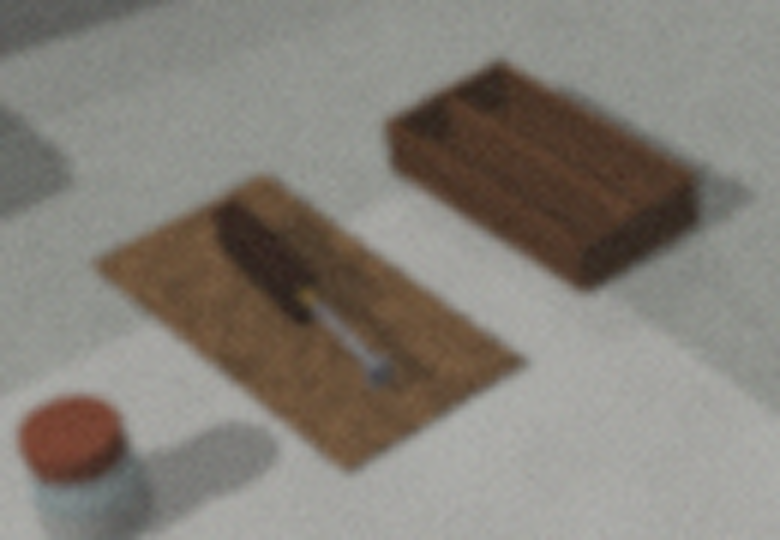

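The zooms show the hook handle clearly and the rack's white fronts, each with a light spot for its hole. I'll measure the handle, mat and rack corners.

```bash
python3 - <<'E'
from h import *
from scipy.optimize import least_squares
t=get_calibration('top');s=get_calibration('scene')
def px(x,y,sc,u0,v0): return ((x+.5)/sc-.5+u0,(y+.5)/sc-.5+v0)
z1=lambda x,y:px(x,y,5.5,385,180); z2=lambda x,y:px(x,y,5,215,230); z3=lambda x,y:px(x,y,5,350,115); z4=lambda x,y:px(x,y,6,195,95)
def fit(model,obs,x0):
    f=lambda p:np.concatenate([proj(c,p3)-np.array(uv) for (c,uv),p3 in zip(obs,model(p))])
    r=least_squares(f,x0,loss='soft_l1'); print('  res px',np.round(r.fun,1)); return r.x
def tf(p,L,z0=0):
    c,s_=np.cos(p[2]),np.sin(p[2]); return [np.array([p[0]+c*a-s_*b,p[1]+s_*a+c*b,z+z0]) for a,b,z in L]
# mat: x axis along +y world (yaw ~ 90deg)
L=[(.12,.06,.004),(-.12,.06,.004),(-.12,-.06,.004),(.12,-.06,.004)]
# image up=+x world ; yaw90: mat +x -> world +y (image left); mat +y -> world -x (image down)
o=[(t,z1(70,268)),(t,z1(492,240)),(t,z1(468,30)),(t,z1(50,58)), (s,z4(525,362)),(s,z4(262,173)),(s,z4(95,263)),(s,z4(350,470))]
m=fit(lambda p:tf(p,L)*2,o,[.48,-.27,1.57]);print('mat',m)
Lh=[(.045,.009,.03),(-.045,.009,.03),(-.045,-.009,.03),(.045,-.009,.03),(.12,0,.022)]
o=[(t,z1(250,158)),(t,z1(422,163)),(t,z1(425,130)),(t,z1(250,122)),(t,z1(118,133)),(s,z4(378,365))]
h=fit(lambda p:tf(p,Lh+Lh[4:],.004),o,[.48,-.27,1.57]);print('hook',h)
Lr=[(0,.102,.152),(0,-.102,.152),(.18,-.102,.152),(.18,.102,.152)]
# rack x into rack yaw ~ 120..150deg
print([onz(t,*z2(x,y),.152) for x,y in [(225,45),(548,235),(382,540),(50,345)]])
Lr=[(0,-.102,.152),(0,.102,.152),(.18,.102,.152),(.18,-.102,.152)]
Ls=[(0,.102,.152),(0,-.102,.152),(.18,.102,.152),(.18,-.102,.152),(0,-.102,0),(0,.102,0)]
for k in range(2):
    o=[(t,z2(225,45)),(t,z2(548,235)),(t,z2(382,540)),(t,z2(50,345)),(s,z3(87,92)),(s,z3(205,350)),(s,z3(398,50)),(s,z3(555,295)),(s,z3(170,545)),(s,z3(67,290))]
    L0=[(0,-.102,.152),(0,.102,.152),(.18,.102,.152),(.18,-.102,.152)]
    yaw=[2.1,2.6][k]
    r=fit(lambda p:tf(p,L0+Ls),o,[.25,.1,yaw]);print('rack',r)
E
```

```text
res px [-0.8  0.4  0.4  0.3  0.2 -0.1 -0.8 -0.   0.3 -0.4  0.1 -0.4 -1.3 -0.
 -0.7  0.2]
mat [ 0.60384817 -0.29731487  1.61074311]
  res px [ 1.  -0.5 -0.2  0.1 -0.7  0.1  1.1  0.1 -0.5  0.1  0.2  0.3]
hook [ 0.60349053 -0.32609362  1.4948093 ]
[array([0.5173145, 0.2172219, 0.152    ]), array([0.41345918, 0.04818972, 0.152     ]), array([0.26113746, 0.13827757, 0.152     ]), array([0.36377614, 0.30996709, 0.152     ])]
  res px [-1.8  0.1  0.3  0.6 -0.8  1.4 -2.   0.3 -1.3 -0.8 -0.9  0.  -1.  -0.9
  1.  -0.1 -0.9  1.1 -1.1 -0.1]
rack [0.46454464 0.13472255 2.59805905]
  res px [-1.8  0.1  0.3  0.6 -0.8  1.4 -2.   0.3 -1.3 -0.8 -0.9  0.  -1.  -0.9
  1.  -0.1 -0.9  1.1 -1.1 -0.1]
rack [0.46454464 0.13472255 2.59805905]
```

```bash
python3 - <<'E'
from h import *
s=read_state();T=R.from_quat(s['eef_rot']);print('tool axes world\n',np.round(T.as_matrix(),3))
w=get_calibration('wrist');W=R.from_quat(w['attitude'])
print('cam pos in tool',np.round(T.inv().apply(w['xyz']-s['ee_pos']),4));print('cam axes in tool\n',np.round((T.inv()*W).as_matrix(),3))
c=get_calibration('scene')
def px(x,y,sc,u0,v0): return ((x+.5)/sc-.5+u0,(y+.5)/sc-.5+v0)
yaw=2.598;X=np.array([np.cos(yaw),np.sin(yaw),0]);Y=np.array([-X[1],X[0],0]);o=np.array([.4645,.1347,0])
for p in [(140,260),(125,318),(120,378)]:
    a,d=ray(c,*px(*p,5,350,115)); k=np.dot(o+.004*X-a,X)/np.dot(d,X);q=a+k*d-o; print(q@X,q@Y,q[2])
t=get_calibration('top')
for n,u,v,z in [('jar',414,152,.06),('box',437,260,.035),('pot',242,182,.085),('knife a',287,160,0),('knife b',375,157,0),('tin',192,242,.1),('bottle',200,194,.13)]: print(n,onz(t,u,v,z).round(3))
E
```

```text
tool axes world
 [[-0.     0.409  0.912]
 [-0.001  0.912 -0.409]
 [-1.    -0.001  0.   ]]
cam pos in tool [-0.1622 -0.0016 -0.0674]
cam axes in tool
 [[-0.001  0.25  -0.968]
 [ 1.    -0.    -0.001]
 [-0.    -0.968 -0.25 ]]
0.004000000000000022 -0.004555023939703073 0.12028095322713728
0.00400000000000001 0.005595052849162585 0.06818265061244932
0.004000000000000018 0.001530107959723524 0.024990707838623893
jar [ 0.764 -0.232  0.06 ]
box [ 0.443 -0.288  0.035]
pot [0.683 0.277 0.085]
knife a [0.764 0.153 0.   ]
knife b [ 0.766 -0.125  0.   ]
tin [0.514 0.415 0.1  ]
bottle [0.645 0.384 0.13 ]
```

```bash
python3 -m inch '[[[0.56,-0.6,0.8,0,0,-0.0194,0.5],[0.56,-0.85,0.8,0,0,-0.0194,0.5],[0.56,-0.85,0.8,0,0,-0.0194,0.5],[0.56,-0.85,0.8,0,0,-0.0194,0.5]]]' 30
python3 -m inch '[[[0.56,-0.85,0,0,0,0,0.5],[0.56,-0.85,0,0,0,0,0.5],[0.56,-0.85,0,0,0,0,0.5]]]'
python3 -m inch '[[[0.56,-0.85,0,0,0,0,0.5],[0.56,-0.85,0,0,0,0,0.5],[0.56,-0.85,0,0,0,0,0.5]]]'
python3 -m inch '[[[0.56,-0.85,0,0,0,0,0.5],[0.56,-0.85,0,0,0,0,0.5],[0.56,-0.85,0,0,0,0,0.5]]]'
```

```text
time: 0.55
ee_pos: [0.3277, 0.4649, 0.323]
eef_rot: [0.194, 0.679, -0.19, 0.682]
ft_force: [0.4, 0.1, -0.7]
width: 0.0629
time: 0.85
ee_pos: [0.3929, 0.3623, 0.3184]
eef_rot: [0.191, 0.68, -0.192, 0.681]
ft_force: [1.2, -0.1, -0.1]
width: 0.0453
time: 1.15
ee_pos: [0.4597, 0.2599, 0.3183]
eef_rot: [0.191, 0.68, -0.192, 0.681]
ft_force: [-0.2, -0.0, 0.3]
width: 0.0433
time: 1.45
ee_pos: [0.5265, 0.1577, 0.3182]
eef_rot: [0.191, 0.68, -0.192, 0.681]
ft_force: [0.4, 0.5, 1.0]
width: 0.0438
```

```bash
python3 -m inch '[[[0.56,-0.83,0,0.0646,0.107,0,0.5],[0.56,-0.83,0,0.0646,0.107,0,0.5],[0.56,-0.83,0,0.0646,0.107,0,0.5],[0.56,-0.83,-0.5,0.0646,0.107,0,0.5],[0.56,-0.83,-0.5,0.0646,0.107,0,0.5],[0.56,-0.83,-0.5,0.0646,0.107,0,0.5],[0.56,-0.83,-0.5,0.0646,0.107,0,0.5]]]'
python3 -m inch '[[[0,0,-1,0,0,0,0.5],[0,0,-1,0,0,0,0.5],[0,0,-1,0,0,0,0.5],[0,0,-1,0,0,0,0.5]]]'
python3 - <<'E'
from h import *
c=get_calibration('wrist');im=camera('wrist');np.save('pics/w1.npy',dict(c=c),allow_pickle=True)
cv2.imwrite('pics/w1.png',im[:,:,::-1])
yaw=2.598;X=np.array([np.cos(yaw),np.sin(yaw),0]);Y=np.array([-X[1],X[0],0]);o=np.array([.4645,.1347,0])
for p in [(0,-.102,.152),(0,.102,.152),(0,-.102,0),(0,.102,0),(.004,0,.0775)]: print(p,proj(c,o+X*p[0]+Y*p[1]+np.array([0,0,p[2]])))
E
```

```text
time: 2.15
ee_pos: [0.5844, 0.0707, 0.2368]
eef_rot: [0.232, 0.886, -0.121, 0.384]
ft_force: [0.7, -0.1, -1.4]
width: 0.0435
time: 2.55
ee_pos: [0.5833, 0.0701, 0.117]
eef_rot: [0.232, 0.886, -0.122, 0.383]
ft_force: [-0.2, 0.1, 0.4]
width: 0.0434
(0, -0.102, 0.152) [492.85461232  -1.49823042]
(0, 0.102, 0.152) [143.22141097   7.54968345]
(0, -0.102, 0) [430.75955345 151.52480627]
(0, 0.102, 0) [218.20781004 153.41710589]
(0.004, 0, 0.0775) [319.94820083  90.75178075]
```

View pics/w1.png

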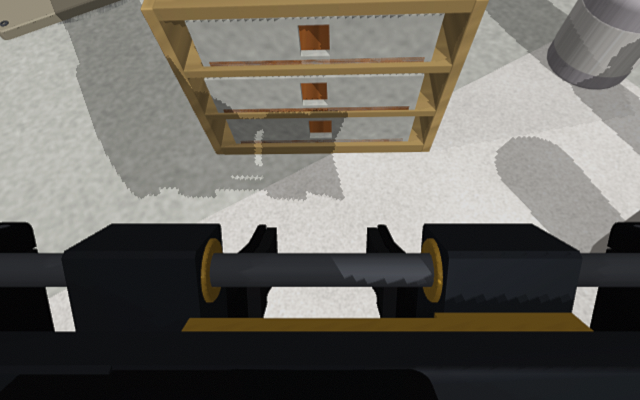

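The wrist view shows the rack front face on. The middle hole is at about (315,91), the base corners are near (218,152) and (430,150), and the top corners are near (143,8) and (487,0). I'll zoom and refine.

```bash
python3 - <<'E'
import cv2
t=cv2.imread('pics/w1.png')
cv2.imwrite('pics/w1z.png',cv2.resize(t[0:160,300-10:490],None,fx=3.7,fy=3.7,interpolation=cv2.INTER_CUBIC))
cv2.imwrite('pics/w1y.png',cv2.resize(t[0:160,140:340],None,fx=3.7,fy=3.7,interpolation=cv2.INTER_CUBIC))
E
```

```text
(no output)
```

View pics/w1z.png

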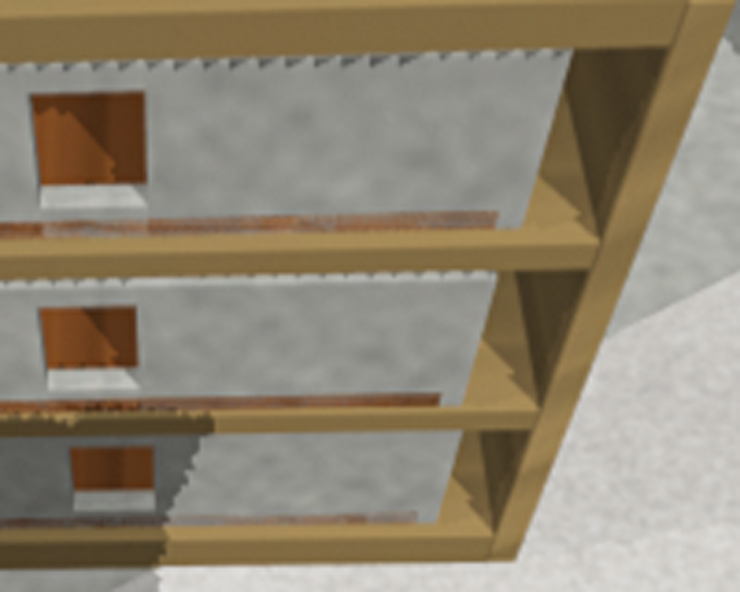

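View pics/w1y.png

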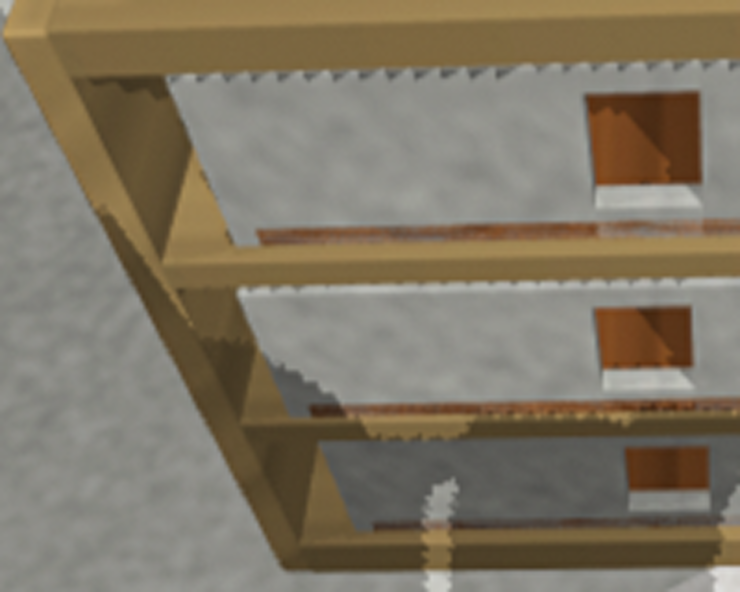

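```bash
python3 - <<'E'
from h import *
from scipy.optimize import least_squares
c=np.load('pics/w1.npy',allow_pickle=True).item()['c']
def px(x,y,u0): return np.array([(x+.5)/3.7-.5+u0,(y+.5)/3.7-.5])
Zc=lambda x,y:px(x,y,290); Yc=lambda x,y:px(x,y,140)
obs=[(Zc(518,558),0,-.102,0),(Yc(287,567),0,.102,0),(Yc(5,35),0,.102,.152)]
hole=[(Zc(40,307),.01,.012),(Zc(137,307),-.01,.012),(Zc(140,390),-.01,-.012),(Zc(49,390),.01,-.012)]
def P(p,x,y,z):
    X=np.array([np.cos(p[2]),np.sin(p[2]),0]);Y=np.array([-X[1],X[0],0]);return np.array([p[0],p[1],0])+X*x+Y*y+np.array([0,0,z+p[5]])
def f(p):
    r=[proj(c,P(p,x,y,z))-uv for uv,x,y,z in obs]
    r+=[proj(c,P(p,p[3],p[4]+y,.0775+z))-uv for uv,y,z in hole]
    # right edge through (735,0)
    a=proj(c,P(p,0,-.102,.152));b=proj(c,P(p,0,-.102,0));q=Zc(735,0);n=np.array([-(b-a)[1],(b-a)[0]]);n/=np.linalg.norm(n)
    r=np.concatenate(r); return np.concatenate([r,[(q-a)@n],[(p[5])/.0007, (p[3]-.0)/.004]])
r=least_squares(f,[.4645,.1347,2.598,.0,0,0]);print(r.x.round(4),r.fun.round(2))
for y in (-.012,0,.012):
  print(y, [proj(c,P(r.x,-.0+.004,y,.0775)).round(1)])
E
```

```text
[ 4.6320e-01  1.3390e-01  2.6073e+00  1.0000e-04  2.9000e-03 -3.0000e-04] [-0.61 -0.17 -0.3   0.92  0.18 -0.77 -0.43  0.33  0.34 -0.3   0.24 -0.29
 -0.15  0.24  0.39 -0.44  0.02]
-0.012 [array([333.7,  90. ])]
0 [array([318.2,  90.4])]
0.012 [array([302.7,  90.7])]
```

```bash
python3 -m inch '[[[0,-0.4,1,-0.0646,-0.107,0,0.5],[0,-1,1,-0.0646,-0.107,0,0.5],[0,-1,1,-0.0646,-0.107,0,0.5],[0,-1,1,-0.0646,-0.107,0,0.5],[0,-1,1,-0.0646,-0.107,0,0.5],[0,-1,1,-0.0646,-0.107,0,0.5]]]'
python3 -m inch '[[[0.1,-1,0,0,0,-0.1756,0.5],[0.1,-1,0,0,0,-0.1756,0.5],[0.1,-1,0,0,0,-0.1756,0.5],[0.1,-1,0,0,0,-0.1756,0.5],[0.1,-1,0,0,0,-0.1756,0.5],[0.1,-1,0,0,0,-0.1756,0.5],[0.1,-1,0,0,0,-0.1756,0.5],[0.1,-1,0,0,0,-0.1756,0.5]]]'
python3 -m inch '[[[0,-1,-0.6,0,0,0,0.5],[0,-1,-0.6,0,0,0,0.5],[0,-1,-0.6,0,0,0,0.5],[0,-1,-0.6,0,0,0,0.5]]]'
python3 - <<'E'
from h import *
s=read_state();print(s['ee_pos'],R.from_quat(s['eef_rot']).as_matrix().round(3),s['joint_positions'].round(2))
c=get_calibration('wrist');im=camera('wrist');np.save('pics/w2.npy',dict(c=c),allow_pickle=True)
cv2.imwrite('pics/w2.png',im[:,:,::-1])
E
```

```text
time: 3.2
ee_pos: [0.5849, -0.0484, 0.2458]
eef_rot: [0.178, 0.662, -0.21, 0.697]
ft_force: [0.0, 0.4, 0.1]
width: 0.0436
time: 4.0
ee_pos: [0.598, -0.1694, 0.2436]
eef_rot: [-0.504, -0.472, 0.543, -0.479]
ft_force: [-0.3, -0.4, -0.3]
width: 0.0435
time: 4.4
ee_pos: [0.5948, -0.2957, 0.168]
eef_rot: [-0.502, -0.472, 0.545, -0.478]
ft_force: [-1.3, -0.3, 0.5]
width: 0.0437
[ 0.59478592 -0.29570859  0.16796724] [[-0.04   0.995 -0.096]
 [-0.047 -0.098 -0.994]
 [-0.998 -0.036  0.051]] [ 0.27  0.46  0.13  1.41 -0.    1.3   0.29]
```

View pics/w2.png

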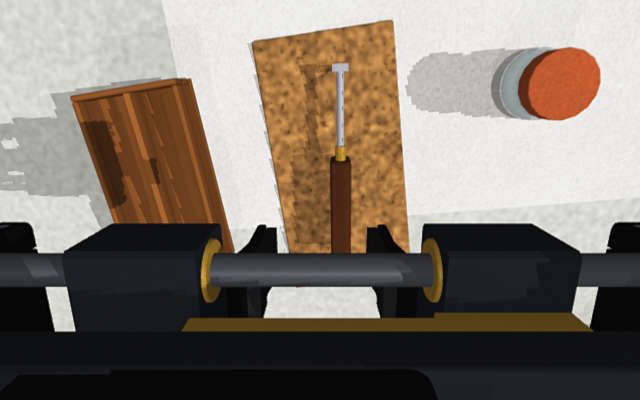

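The wrist view shows the hook: tip at (340,68), and handle front end spanning (331–350,157). I'll compute its pose and the turn needed to level the tool.

```bash
python3 - <<'E'
from h import *
c=np.load('pics/w2.npy',allow_pickle=True).item()['c']
t=onz(c,340,65,.027);t2=onz(c,340,71.5,.027)
print('tip top',t,t2)
a=onz(c,331,157,.034);b=onz(c,350.5,157,.034);m=(a+b)/2
a2=onz(c,331.5,250,.034);b2=onz(c,350,250,.034)
print('handle front',a,b,np.linalg.norm(a-b),'further',(a2+b2)/2)
tt=(t+t2)/2; d=(tt-m)[:2];print('len',np.linalg.norm(d),'yaw',np.arctan2(d[1],d[0]))
d2=(tt-(a2+b2)/2)[:2];print('yaw2',np.arctan2(d2[1],d2[0]))
yaw=np.arctan2(d2[1],d2[0]);u=np.array([np.cos(yaw),np.sin(yaw)]);print('origin',m[:2]-.045*u,tt[:2]-.12*u)
s=read_state();T=R.from_quat(s['eef_rot'])
def des(yaw):
    z=-np.array([np.cos(yaw),np.sin(yaw),0]);x=np.array([0,0,-1.]);return R.from_matrix(np.array([x,np.cross(z,x),z]).T)
for y in (yaw,):
    print('yaw',y,(des(y)*T.inv()).as_rotvec()/(2*np.pi))
E
```

```text
tip top [ 0.61326667 -0.20936604  0.027     ] [ 0.61286749 -0.21421601  0.027     ]
handle front [ 0.59975827 -0.28089395  0.034     ] [ 0.61591356 -0.28236022  0.034     ] 0.016221689878321014 further [ 0.60088677 -0.36670291  0.034     ]
len 0.07003170656204158 yaw 1.496029594926838
yaw2 1.492330437968497
origin [ 0.60430857 -0.32648863] [ 0.60366083 -0.3314218 ]
yaw 1.492330437968497 [ 0.00731755 -0.00596752  0.00253874]
```

```bash
python3 -m inch '[[[0.077,-0.27,-0.4,0.0073,-0.006,0.0025,0.5],[0.077,-0.27,-0.7,0.0073,-0.006,0.0025,0.5],[0.077,-0.27,-0.9,0.0073,-0.006,0.0025,0.5],[0.077,-0.27,-0.9,0.0073,-0.006,0.0025,0.5],[0.077,-0.27,-0.9,0.0073,-0.006,0.0025,0.5]]]'
cat > st.py <<'E'
from h import *
import sys
def des(yaw):
    z=-np.array([np.cos(yaw),np.sin(yaw),0]);x=np.array([0,0,-1.]);return R.from_matrix(np.array([x,np.cross(z,x),z]).T)
s=read_state();T=R.from_quat(s['eef_rot']);tx,ty,tz,yaw=map(float,sys.argv[1:5])
print('t',s['time'],'ee',s['ee_pos'].round(4),'F',s['ft_force'].round(2),'w',s['width'].round(4))
print('shift shares',((np.array([tx,ty,tz])-s['ee_pos'])/.12).round(3),'rot',((des(yaw)*T.inv()).as_rotvec()/(2*np.pi)).round(4))
E
python3 st.py .604 -.328 .008 1.494
```

```text
time: 4.95
ee_pos: [0.6083, -0.3214, 0.0629]
eef_rot: [0.519, 0.481, -0.517, 0.482]
ft_force: [0.8, 0.2, 0.3]
width: 0.0436Traceback (most recent call last):
  File "st.py", line 6, in <module>
    print('t',s['time'],'ee',s['ee_pos'].round(4),'F',s['ft_force'].round(2),'w',s['width'].round(4))
                                                                                 ^^^^^^^^^^^^^^^^
AttributeError: 'float' object has no attribute 'round'
```

```bash
sed -i "s/s\['width'\].round(4)/round(s['width'],4)/" st.py
python3 st.py .604 -.328 .008 1.494
```

```text
t 4.95 ee [ 0.6083 -0.3214  0.0629] F [0.76 0.17 0.25] w 0.0436
shift shares [-0.035 -0.055 -0.458] rot [-0.      0.0004 -0.0007]
```

```bash
python3 -m inch '[[[-0.035,-0.055,-0.2,0,0,0,0.5],[-0.035,-0.055,-0.35,0,0,0,0.5],[-0.035,-0.055,-0.42,0,0,0,0.5],[-0.035,-0.055,-0.42,0,0,0,0.5],[-0.035,-0.055,-0.42,0,0,0,0.5]]]'
python3 st.py .604 -.328 .008 1.494
python3 - <<'E'
from h import *
im=camera('wrist');cv2.imwrite('pics/w3.png',im[:,:,::-1])
E
```

```text
time: 5.45
ee_pos: [0.6035, -0.329, 0.0116]
eef_rot: [0.518, 0.481, -0.518, 0.482]
ft_force: [0.3, -0.2, -0.0]
width: 0.0434
t 5.45 ee [ 0.6035 -0.329   0.0116] F [ 0.32 -0.21 -0.04] w 0.0434
shift shares [ 0.004  0.008 -0.03 ] rot [ 0.      0.0003 -0.0006]
```

View pics/w3.png

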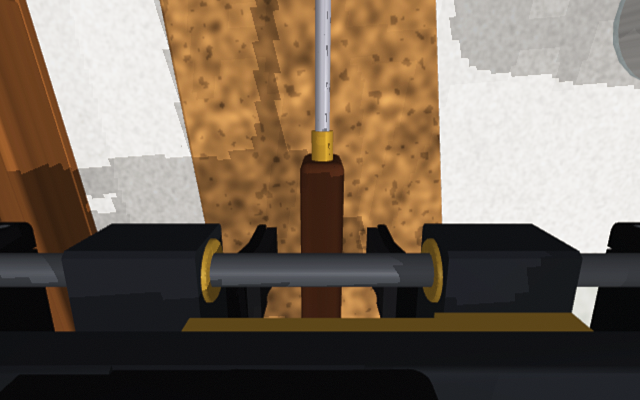

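The handle sits centred between the fingers at x≈322, and the rod is upright in the picture. I'll close on it.

```bash
python3 -m inch '[[[0,0,-0.03,0,0,0,0.5],[0,0,-0.03,0,0,0,1],[0,0,-0.03,0,0,0,1],[0,0,-0.03,0,0,0,1],[0,0,-0.03,0,0,0,1],[0,0,-0.03,0,0,0,1],[0,0,-0.03,0,0,0,1]]]' 45
python3 st.py .604 -.328 .008 1.494
```

```text
time: 6.2
ee_pos: [0.6021, -0.3291, 0.0058]
eef_rot: [0.518, 0.481, -0.518, 0.481]
ft_force: [0.8, -0.3, -0.8]
width: 0.0171
t 6.2 ee [ 0.6021 -0.3291  0.0058] F [ 0.75 -0.34 -0.83] w 0.0171
shift shares [0.016 0.009 0.018] rot [-0.0001 -0.0001 -0.0004]
```

```bash
python3 -m inch '[[[0,0,0.3,0,0,0,1],[0,0,0.7,0,0,0,1],[0,0,1,0,0,0,1],[0,0,1,0,0,0,1],[0,0,1,0,0,0,1],[0,0,1,0,0,0,1]]]'
python3 st.py .604 -.328 .008 1.494
python3 - <<'E'
from h import *
c=get_calibration('wrist');im=camera('wrist');np.save('pics/w4.npy',dict(c=c,s=read_state()),allow_pickle=True);cv2.imwrite('pics/w4.png',im[:,:,::-1])
cv2.imwrite('pics/w4z.png',cv2.resize(im[0:170,260:390,::-1],None,fx=3.5,fy=3.5,interpolation=cv2.INTER_CUBIC))
E
```

```text
time: 6.8
ee_pos: [0.6011, -0.3285, 0.1239]
eef_rot: [-0.518, -0.483, 0.519, -0.48]
ft_force: [-0.6, 0.2, -1.4]
width: 0.0182
t 6.8 ee [ 0.6011 -0.3285  0.1239] F [-0.58  0.16 -1.43] w 0.0182
shift shares [ 0.025  0.004 -0.966] rot [-0.0003 -0.0005 -0.0004]
```

View pics/w4.png

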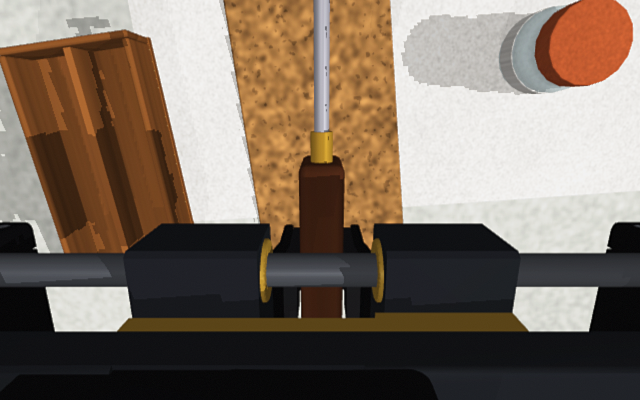

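View pics/w4z.png

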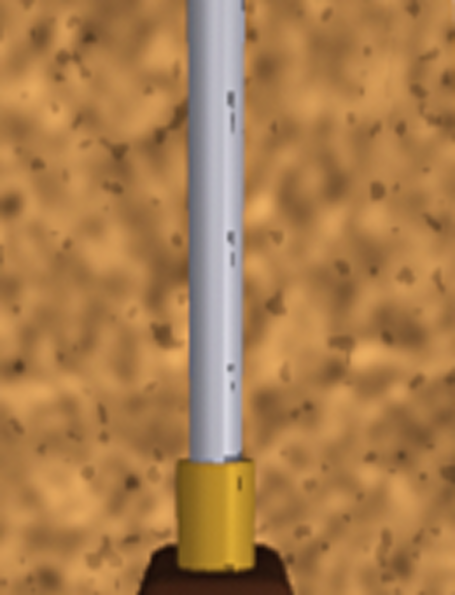

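The hook is held with its rod upright at x≈322. The tip lies just above the picture's upper edge, so I'll derive its place from the handle end.

```bash
python3 - <<'E'
from h import *
d=np.load('pics/w4.npy',allow_pickle=True).item();c=d['c'];s=d['s']
T=R.from_quat(s['eef_rot']);e=s['ee_pos']
def onx(u,v,x):
    o,r=ray(c,u,v);o=T.inv().apply(o-e);r=T.inv().apply(r);return o+r*(x-o[0])/r[0]
for v in (155,158,162): print(v,onx(322,v,-.0282).round(4))
print('rod',onx(322,20,-.0212).round(4),onx(321.5,120,-.0212).round(4), onx(260+190/3.5,60/3.5,-.018),onx(260+243/3.5,60/3.5,-.018))
E
```

```text
155 [-0.0282  0.0005 -0.0469]
158 [-0.0282  0.0005 -0.0458]
162 [-0.0282  0.0005 -0.0442]
rod [-0.0212  0.0004 -0.0953] [-0.0212  0.0003 -0.0596] [-0.018      -0.00243479 -0.09690669] [-0.018       0.00319289 -0.09691018]
```

```bash
python3 -m inch '[[[0,0.2,0.2,0,0,0.1768,1],[0,0.5,0.2,0,0,0.1768,1],[0,0.8,0.2,0,0,0.1768,1],[0,1,0.2,0,0,0.1768,1],[0,1,0.2,0,0,0.1768,1],[0,1,0.2,0,0,0.1768,1],[0,1,0.2,0,0,0.1768,1],[0,1,0.2,0,0,0.1768,1]]]'
python3 -m inch '[[[0,0.3,0,0,0,0,1],[0,0.7,0,0,0,0,1],[0,1,0,0,0,0,1],[0,1,0,0,0,0,1]]]'
python3 st.py .599 .0496 .0633 2.605
```

```text
time: 7.65
ee_pos: [0.6012, -0.2089, 0.1481]
eef_rot: [0.184, 0.684, -0.185, 0.681]
ft_force: [-0.5, -0.7, -1.9]
width: 0.0176
time: 8.05
ee_pos: [0.6016, -0.0815, 0.1485]
eef_rot: [0.184, 0.684, -0.183, 0.682]
ft_force: [0.7, 0.3, -1.4]
width: 0.0178
t 8.05 ee [ 0.6016 -0.0815  0.1485] F [ 0.72  0.31 -1.4 ] w 0.0178
shift shares [-0.022  1.092 -0.71 ] rot [-0.0005 -0.0005 -0.0018]
```

```bash
python3 -m inch '[[[0.1,0.3,-0.3,0,0,-0.0018,1],[0.1,0.6,-0.6,0,0,-0.0018,1],[0.1,0.9,-0.71,0,0,-0.0018,1],[0.1,1,-0.71,0,0,-0.0018,1],[0.1,1,-0.71,0,0,-0.0018,1],[0.1,1,-0.71,0,0,-0.0018,1],[0.1,1,-0.71,0,0,-0.0018,1]]]'
python3 st.py .599 .0496 .0633 2.605
python3 - <<'E'
from h import *
c=get_calibration('wrist');im=camera('wrist');np.save('pics/w5.npy',dict(c=c,s=read_state()),allow_pickle=True);cv2.imwrite('pics/w5.png',im[:,:,::-1])
im=camera('scene');cv2.imwrite('pics/s5.png',cv2.resize(im[100:240,270:470,::-1],None,fx=4,fy=4,interpolation=cv2.INTER_CUBIC))
E
```

```text
time: 8.75
ee_pos: [0.6144, 0.0286, 0.0649]
eef_rot: [0.191, 0.681, -0.192, 0.681]
ft_force: [-0.8, -0.0, -1.3]
width: 0.0174
t 8.75 ee [0.6144 0.0286 0.0649] F [-0.83 -0.02 -1.29] w 0.0174
shift shares [-0.128  0.175 -0.013] rot [ 0.0002 -0.0001  0.0018]
```

View pics/w5.png

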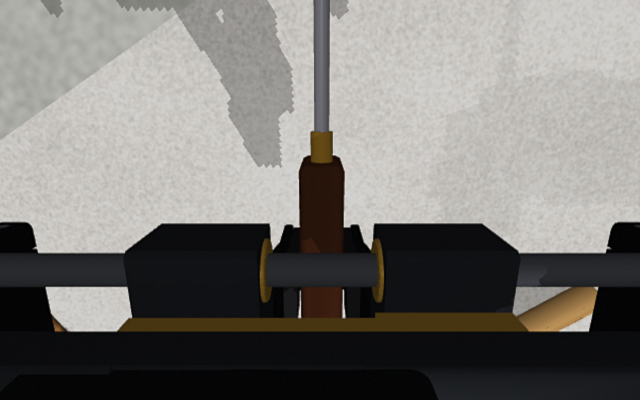

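View pics/s5.png

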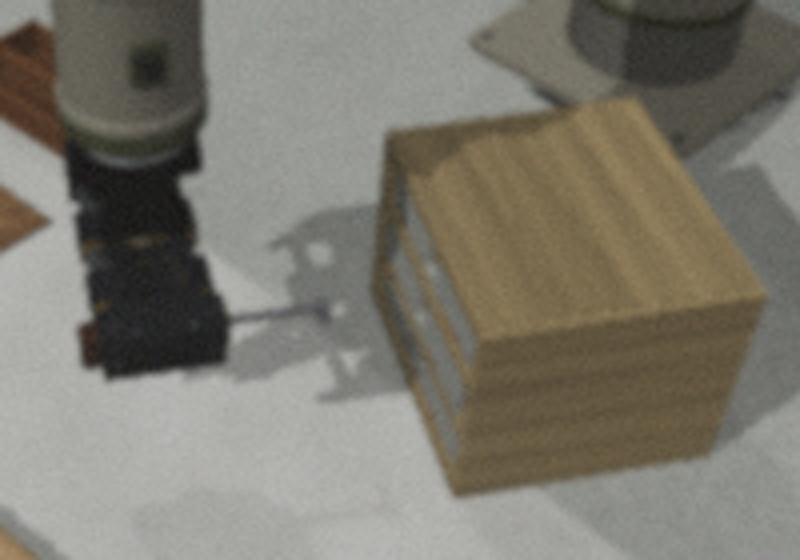

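The hook points level at the rack, in line with the middle hole and short of it. I'll move to the pre-insert point and correct the pose.

```bash
python3 -m inch '[[[-0.06,0.09,-0.013,0,0,0.0015,1],[-0.128,0.175,-0.013,0,0,0.0015,1],[-0.128,0.175,-0.013,0,0,0.0015,1],[-0.128,0.175,-0.013,0,0,0.0015,1],[-0.128,0.175,-0.013,0,0,0.0015,1]]]'
python3 st.py .599 .0496 .0633 2.605
python3 - <<'E'
from h import *
s=[read_state() for _ in range(3)]
for k in s: print(k['ee_pos'],k['ft_force'])
E
```

```text
time: 9.35
ee_pos: [0.5988, 0.0517, 0.0632]
eef_rot: [0.187, 0.682, -0.188, 0.682]
ft_force: [-0.2, -0.1, -1.8]
width: 0.0172
t 9.35 ee [0.5988 0.0517 0.0632] F [-0.19 -0.13 -1.78] w 0.0172
shift shares [ 0.002 -0.017  0.001] rot [ 0.0001 -0.0001 -0.0001]
[0.59881933 0.05166638 0.06317327] [-0.19111853 -0.13403818 -1.78084079]
[0.59881933 0.05166638 0.06317327] [-0.19111853 -0.13403818 -1.78084079]
[0.59881933 0.05166638 0.06317327] [-0.19111853 -0.13403818 -1.78084079]
```

```bash
for i in 1 2 3; do python3 -m inch '[[[0,0,0,0,0,0,1]]]' | head -2; done
```

```text
time: 9.45
ee_pos: [0.5988, 0.0515, 0.063]
time: 9.55
ee_pos: [0.5988, 0.0516, 0.063]
time: 9.65
ee_pos: [0.5987, 0.0517, 0.0629]
```

```bash
python3 -m inch '[[[0,-0.017,0,0,0,0,1],[-0.072,0.026,0.002,0,0,0,1],[-0.143,0.068,0.002,0,0,0,1],[-0.215,0.111,0.002,0,0,0,1],[-0.215,0.111,0.002,0,0,0,1],[-0.215,0.111,0.002,0,0,0,1]]]'
python3 st.py .5733 .0649 .0633 2.605
python3 - <<'E'
from h import *
c=get_calibration('wrist');im=camera('wrist');cv2.imwrite('pics/w6.png',im[:,:,::-1])
im=camera('scene');cv2.imwrite('pics/s6.png',cv2.resize(im[110:230,310:450,::-1],None,fx=5,fy=5,interpolation=cv2.INTER_CUBIC))
E
```

```text
time: 10.25
ee_pos: [0.5727, 0.0655, 0.0635]
eef_rot: [0.187, 0.682, -0.187, 0.682]
ft_force: [0.2, -0.8, -1.7]
width: 0.0178
t 10.25 ee [0.5727 0.0655 0.0635] F [ 0.2  -0.76 -1.74] w 0.0178
shift shares [ 0.005 -0.005 -0.001] rot [ 0.0001 -0.0001 -0.0002]
```

View pics/w6.png

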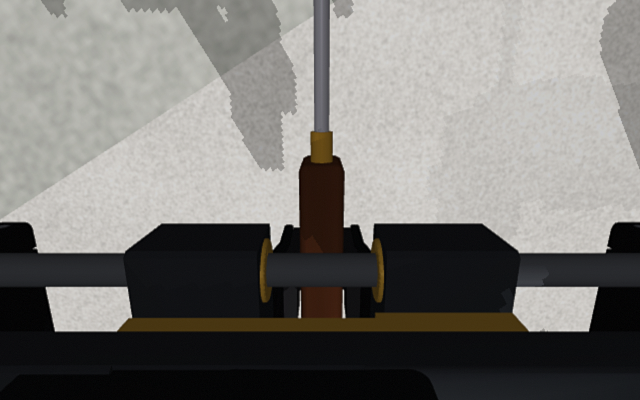

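View pics/s6.png

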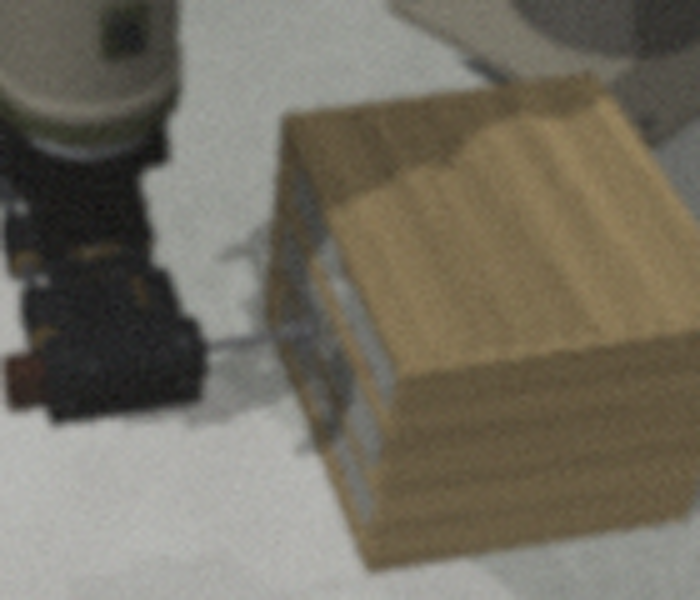

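The tip is just in front of the middle front, at about (300,328) in the zoom. I'll advance slowly while watching the force.

```bash
python3 -m inch '[[[-0.021,0.013,0,0,0,0,1],[-0.043,0.026,0,0,0,0,1],[-0.043,0.026,0,0,0,0,1]]]'
python3 -m inch '[[[-0.014,0.009,0,0,0,0,1],[-0.029,0.017,0,0,0,0,1],[-0.029,0.017,0,0,0,0,1]]]'
```

```text
time: 10.65
ee_pos: [0.5673, 0.0687, 0.0631]
eef_rot: [0.187, 0.682, -0.187, 0.681]
ft_force: [0.0, -0.8, -1.5]
width: 0.0176
time: 10.95
ee_pos: [0.5639, 0.0707, 0.0632]
eef_rot: [0.187, 0.682, -0.187, 0.682]
ft_force: [0.6, 0.7, -2.3]
width: 0.0178
```

```bash
python3 -m inch '[[[-0.014,0.009,0,0,0,0,1],[-0.029,0.017,0,0,0,0,1],[-0.029,0.017,0,0,0,0,1]]]'
```

```text
time: 11.25
ee_pos: [0.5604, 0.0727, 0.0632]
eef_rot: [0.187, 0.682, -0.187, 0.682]
ft_force: [0.1, 1.0, -1.5]
width: 0.0174
```

```bash
python3 -m inch '[[[-0.021,0.013,0,0,0,0,1],[-0.043,0.026,0,0,0,0,1],[-0.043,0.026,0,0,0,0,1]]]'
python3 -m inch '[[[-0.021,0.013,0,0,0,0,1],[-0.043,0.026,0,0,0,0,1],[-0.043,0.026,0,0,0,0,1]]]'
python3 st.py .5733 .0649 .0633 2.605
python3 - <<'E'
from h import *
im=camera('scene');cv2.imwrite('pics/s7.png',cv2.resize(im[110:230,310:450,::-1],None,fx=5,fy=5,interpolation=cv2.INTER_CUBIC))
im=camera('wrist');cv2.imwrite('pics/w7.png',im[:,:,::-1])
E
```

```text
time: 11.55
ee_pos: [0.5551, 0.076, 0.0632]
eef_rot: [0.187, 0.682, -0.187, 0.682]
ft_force: [0.2, 0.6, -1.8]
width: 0.0178
time: 11.85
ee_pos: [0.55, 0.0791, 0.0632]
eef_rot: [0.187, 0.682, -0.187, 0.682]
ft_force: [0.7, -0.3, -2.4]
width: 0.0181
t 11.85 ee [0.55   0.0791 0.0632] F [ 0.71 -0.3  -2.4 ] w 0.0181
shift shares [ 0.194 -0.118  0.001] rot [ 0.0001 -0.0002 -0.0002]
```

View pics/s7.png

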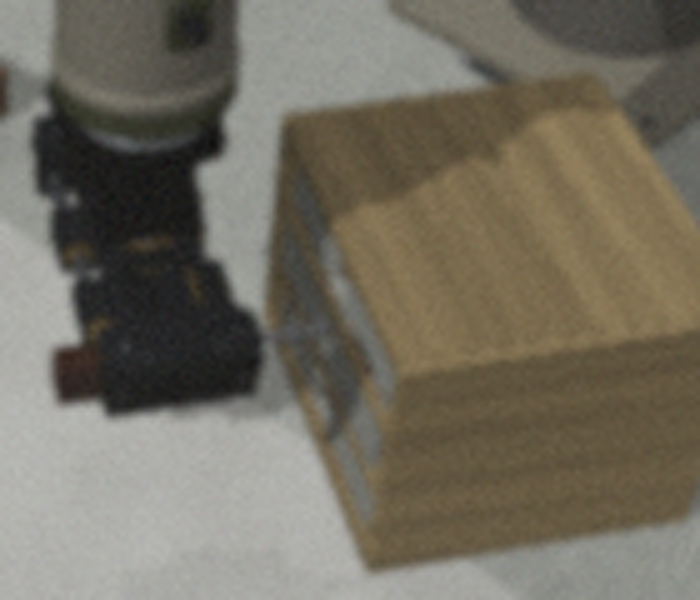

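View pics/w7.png

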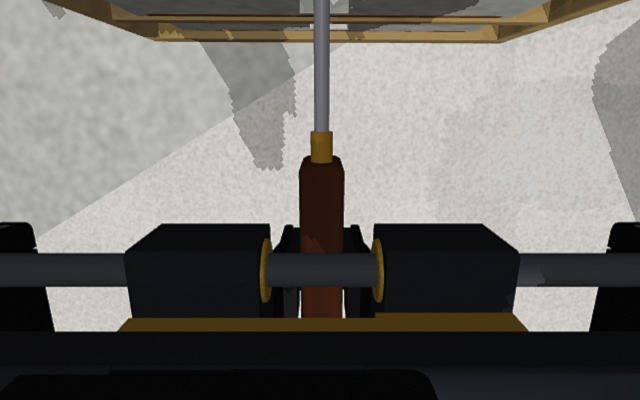

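The rod passes through the middle hole: the rod is at (321,0–130) in the wrist view, in front of the hole's white sill at (322,18). No contact force shows. Next I'll lower it to hook, in small steps.

```bash
python3 -m inch '[[[0,0,-0.03,0,0,0,1],[0,0,-0.06,0,0,0,1],[0,0,-0.06,0,0,0,1],[0,0,-0.06,0,0,0,1]]]'
python3 -m inch '[[[0,0,-0.01,0,0,0,1],[0,0,-0.01,0,0,0,1]]]'
python3 -m inch '[[[0,0,-0.01,0,0,0,1],[0,0,-0.01,0,0,0,1]]]'
```

```text
time: 12.35
ee_pos: [0.5502, 0.0787, 0.0558]
eef_rot: [0.187, 0.682, -0.187, 0.681]
ft_force: [0.9, 0.2, -2.1]
width: 0.0179
time: 12.55
ee_pos: [0.5505, 0.0788, 0.0549]
eef_rot: [0.187, 0.682, -0.187, 0.682]
ft_force: [0.7, -0.2, -0.5]
width: 0.0174
time: 12.75
ee_pos: [0.5506, 0.0788, 0.0539]
eef_rot: [0.187, 0.682, -0.187, 0.682]
ft_force: [-0.8, -1.4, 3.1]
width: 0.0177
```

Contact with the tray floor shows at TCP z .054, where Fz rose by about 5 N. I'll back off slightly and draw outwards.

```bash
python3 -m inch '[[[0.014,-0.009,0.006,0,0,0,1],[0.028,-0.017,0.006,0,0,0,1],[0.043,-0.026,0.006,0,0,0,1],[0.043,-0.026,0.006,0,0,0,1]]]'
python3 -m inch '[[[0.014,-0.009,0,0,0,0,1],[0.028,-0.017,0,0,0,0,1],[0.028,-0.017,0,0,0,0,1]]]'
python3 -m inch '[[[0.014,-0.009,0,0,0,0,1],[0.028,-0.017,0,0,0,0,1],[0.028,-0.017,0,0,0,0,1]]]'
```

```text
time: 13.15
ee_pos: [0.5557, 0.0754, 0.0543]
eef_rot: [0.187, 0.682, -0.188, 0.681]
ft_force: [-0.7, 0.5, 1.0]
width: 0.0178
time: 13.45
ee_pos: [0.5585, 0.0738, 0.0541]
eef_rot: [0.187, 0.683, -0.187, 0.681]
ft_force: [-4.3, 2.3, 1.3]
width: 0.0176
time: 13.75
ee_pos: [0.562, 0.0717, 0.0541]
eef_rot: [0.187, 0.682, -0.187, 0.681]
ft_force: [-3.7, 2.9, 0.9]
width: 0.0179
```

The hook has caught: about 5 N of pull and the tray is sliding.

```bash
python3 -m inch '[[[0.029,-0.017,0,0,0,0,1],[0.057,-0.034,0,0,0,0,1],[0.086,-0.051,0,0,0,0,1],[0.115,-0.068,0,0,0,0,1],[0.143,-0.085,0,0,0,0,1],[0.172,-0.102,0,0,0,0,1]]]'
python3 -m inch '[[[0.029,-0.017,0,0,0,0,1],[0.057,-0.034,0,0,0,0,1],[0.086,-0.051,0,0,0,0,1],[0.115,-0.068,0,0,0,0,1],[0.143,-0.085,0,0,0,0,1],[0.172,-0.102,0,0,0,0,1]]]'
python3 st.py .5733 .0649 .0633 2.605
```

```text
time: 14.35
ee_pos: [0.5825, 0.0595, 0.0541]
eef_rot: [0.187, 0.683, -0.187, 0.681]
ft_force: [-4.0, 1.3, 2.2]
width: 0.0177
time: 14.95
ee_pos: [0.6031, 0.0472, 0.0541]
eef_rot: [0.187, 0.683, -0.187, 0.681]
ft_force: [-4.0, 1.9, 1.7]
width: 0.0175
t 14.95 ee [0.6031 0.0472 0.0541] F [-4.01  1.92  1.69] w 0.0175
shift shares [-0.248  0.148  0.076] rot [ 0.0001 -0.0003 -0.0002]
```

```bash
python3 -m inch '[[[0.029,-0.017,0,0,0,0,1],[0.057,-0.034,0,0,0,0,1],[0.086,-0.051,0,0,0,0,1],[0.115,-0.068,0,0,0,0,1],[0.143,-0.085,0,0,0,0,1],[0.172,-0.102,0,0,0,0,1]]]'
python3 -m inch '[[[0.021,-0.013,0,0,0,0,1],[0.043,-0.026,0,0,0,0,1],[0.064,-0.038,0,0,0,0,1],[0.086,-0.051,0,0,0,0,1]]]'
```

```text
time: 15.55
ee_pos: [0.6237, 0.0349, 0.0541]
eef_rot: [0.187, 0.683, -0.187, 0.681]
ft_force: [-4.5, 2.5, 1.5]
width: 0.0179
time: 15.95
ee_pos: [0.634, 0.0287, 0.0541]
eef_rot: [0.187, 0.683, -0.187, 0.681]
ft_force: [-4.7, 2.9, 1.3]
width: 0.0176
```

```bash
python3 -m inch '[[[0.014,-0.009,0,0,0,0,1],[0.028,-0.017,0,0,0,0,1],[0.028,-0.017,0,0,0,0,1]]]'
```

```text
time: 16.25
ee_pos: [0.6377, 0.0264, 0.0542]
eef_rot: [0.187, 0.682, -0.188, 0.681]
ft_force: [-4.6, 1.7, 1.4]
width: 0.0174
```

```bash
python3 -m inch '[[[0.014,-0.009,0,0,0,0,1],[0.014,-0.009,0,0,0,0,1]]]'
python3 -m inch '[[[0.014,-0.009,0,0,0,0,1],[0.014,-0.009,0,0,0,0,1]]]'
```

```text
time: 16.45
ee_pos: [0.6394, 0.0255, 0.0542]
eef_rot: [0.187, 0.682, -0.188, 0.681]
ft_force: [-4.6, 1.9, 1.1]
width: 0.0178
time: 16.65
ee_pos: [0.6411, 0.0244, 0.0542]
eef_rot: [0.187, 0.682, -0.187, 0.681]
ft_force: [-3.6, 1.7, 1.5]
width: 0.0181
```

```bash
python3 -m inch '[[[0.014,-0.009,0,0,0,0,1],[0.014,-0.009,0,0,0,0,1]]]'
```

```text
time: 16.85
ee_pos: [0.6428, 0.0234, 0.0543]
eef_rot: [0.187, 0.682, -0.187, 0.682]
ft_force: [-4.7, 2.1, 1.4]
width: 0.0175
```

```bash
python3 -m inch '[[[0.014,-0.009,0,0,0,0,1],[0.014,-0.009,0,0,0,0,1]]]'
```

```text
time: 17.05
ee_pos: [0.6444, 0.0223, 0.0543]
eef_rot: [0.187, 0.682, -0.187, 0.681]
ft_force: [-4.9, 2.7, 1.0]
width: 0.0178
```

```bash
python3 -m inch '[[[0.014,-0.009,0,0,0,0,1],[0.014,-0.009,0,0,0,0,1]]]'
```

```text
time: 17.25
ee_pos: [0.6451, 0.0221, 0.0538]
eef_rot: [0.187, 0.683, -0.187, 0.681]
ft_force: [-7.7, 4.3, 1.9]
width: 0.0175
```

```bash
python3 -m inch '[[[0.009,-0.005,0,0,0,0,1],[0.009,-0.005,0,0,0,0,1]]]'
```

```text
time: 17.45
ee_pos: [0.6457, 0.0219, 0.0536]
eef_rot: [0.187, 0.684, -0.187, 0.68]
ft_force: [-10.2, 5.2, 1.4]
width: 0.0173
```

```bash
python3 -m inch '[[[0.008,-0.005,0,0,0,0,1],[0.008,-0.005,0,0,0,0,1],[0.008,-0.005,0,0,0,0,1]]]'
```

```text
time: 17.75
ee_pos: [0.6461, 0.0218, 0.0534]
eef_rot: [0.186, 0.684, -0.187, 0.68]
ft_force: [-11.2, 5.0, 2.0]
width: 0.0178
```

```bash
python3 -m inch '[[[0.009,-0.006,0,0,0,0,1],[0.009,-0.006,0,0,0,0,1],[0.009,-0.006,0,0,0,0,1],[0.009,-0.006,0,0,0,0,1]]]'
python3 - <<'E'
from h import *
im=camera('wrist');cv2.imwrite('pics/w8.png',im[:,:,::-1])
im=camera('top');cv2.imwrite('pics/t8.png',cv2.resize(im[200:350,200:400,::-1],None,fx=4,fy=4,interpolation=cv2.INTER_CUBIC))
im=camera('scene');cv2.imwrite('pics/s8.png',cv2.resize(im[110:230,310:450,::-1],None,fx=5,fy=5,interpolation=cv2.INTER_CUBIC))
print(read_state()['ee_pos'])
E
```

```text
time: 18.15
ee_pos: [0.6466, 0.0216, 0.0532]
eef_rot: [0.186, 0.685, -0.187, 0.68]
ft_force: [-13.4, 7.7, 2.0]
width: 0.0178
[0.64655131 0.0215359  0.05318367]
```

View pics/w8.png

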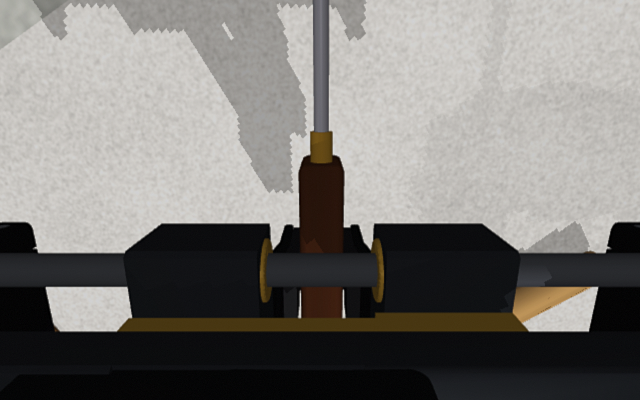

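View pics/s8.png

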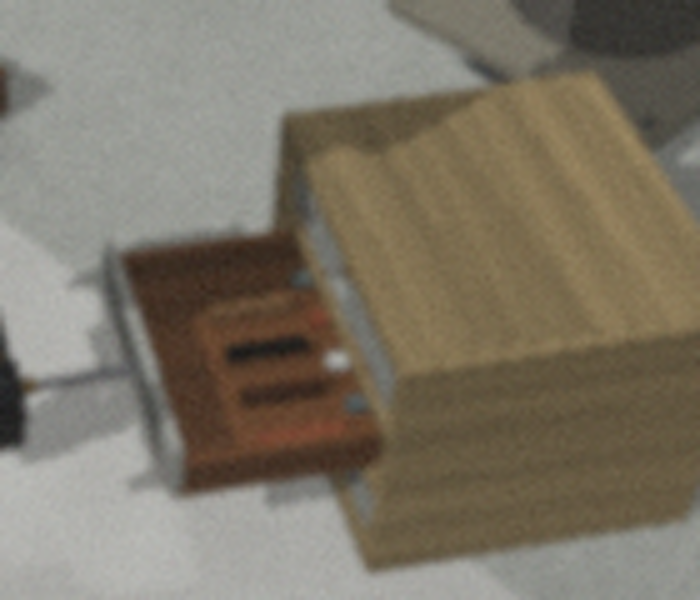

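View pics/t8.png

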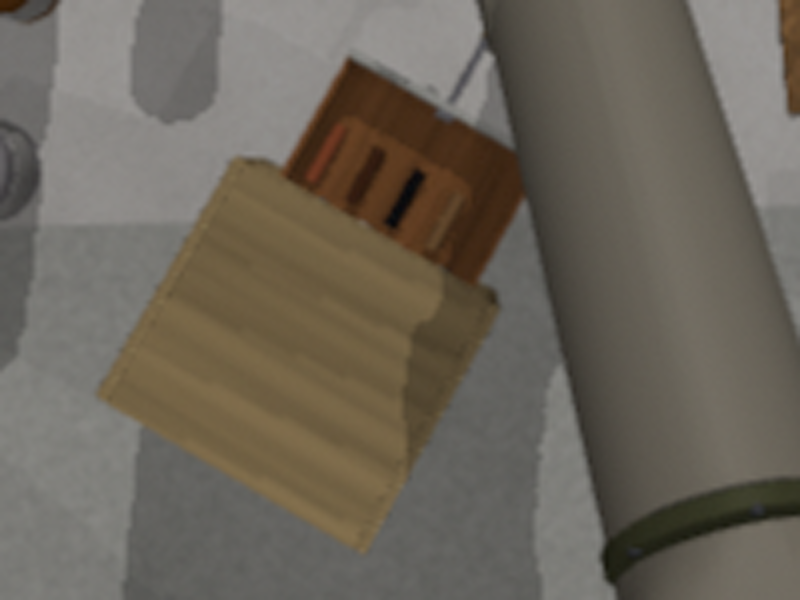

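The tray is out with the hook tip behind its front: in the top zoom the tip is at (445,115) and the front edge runs from (350,58) to (525,150). The pull is 15 N with a clear rise, so it is at the stop. Now I'll unload, raise the hook and withdraw it.

```bash
python3 -m inch '[[[-0.02,0.012,0,0,0,0,1],[-0.04,0.024,0,0,0,0,1],[-0.055,0.033,0.004,0,0,0,1],[-0.065,0.039,0.008,0,0,0,1],[-0.065,0.039,0.008,0,0,0,1]]]'
python3 st.py .64 .025 .0635 2.605
```

```text
time: 18.8
ee_pos: [0.6421, 0.0236, 0.0556]
eef_rot: [0.187, 0.682, -0.188, 0.682]
ft_force: [0.3, -0.7, -2.4]
width: 0.0176
t 18.8 ee [0.6421 0.0236 0.0556] F [ 0.33 -0.72 -2.35] w 0.0176
shift shares [-0.018  0.012  0.066] rot [ 0.0001  0.0001 -0.0001]
```

```bash
python3 -m inch '[[[-0.01,0.006,0.03,0,0,0,1],[-0.01,0.006,0.065,0,0,0,1],[-0.01,0.006,0.065,0,0,0,1],[-0.01,0.006,0.065,0,0,0,1]]]'
python3 -m inch '[[[0.014,-0.009,0,0,0,0,1],[0.029,-0.017,0,0,0,0,1],[0.043,-0.026,0,0,0,0,1],[0.057,-0.034,0,0,0,0,1]]]'
python3 st.py .64 .025 .0635 2.605
```

```text
time: 19.2
ee_pos: [0.6406, 0.0247, 0.0634]
eef_rot: [0.187, 0.682, -0.187, 0.682]
ft_force: [-0.0, -0.4, -1.8]
width: 0.0175
time: 19.6
ee_pos: [0.6474, 0.0204, 0.063]
eef_rot: [0.187, 0.682, -0.188, 0.682]
ft_force: [-0.0, 0.8, -1.0]
width: 0.0174
t 19.6 ee [0.6474 0.0204 0.063 ] F [-0.    0.82 -1.04] w 0.0174
shift shares [-0.062  0.038  0.004] rot [ 0.0001 -0.0002 -0.0001]
```

```bash
python3 -m inch '[[[0.021,-0.013,0,0,0,0,1],[0.043,-0.026,0,0,0,0,1],[0.064,-0.038,0,0,0,0,1]]]'
python3 -m inch '[[[0.021,-0.013,0,0,0,0,1],[0.043,-0.026,0,0,0,0,1],[0.064,-0.038,0,0,0,0,1],[0.1,-0.06,0,0,0,0,1]]]'
```

```text
time: 19.9
ee_pos: [0.6552, 0.0159, 0.0631]
eef_rot: [0.187, 0.682, -0.187, 0.682]
ft_force: [0.2, 0.6, -1.7]
width: 0.0177
time: 20.3
ee_pos: [0.667, 0.0089, 0.0631]
eef_rot: [0.187, 0.682, -0.187, 0.682]
ft_force: [0.9, -0.2, -0.7]
width: 0.0178
```

```bash
python3 -m inch '[[[0.1,-0.06,0,0,0,0,1],[0.2,-0.12,0,0,0,0,1],[0.2,-0.12,0,0,0,0,1],[0.2,-0.12,0,0,0,0,1]]]'
python3 - <<'E'
from h import *
c=get_calibration('top');im=camera('top');cv2.imwrite('pics/t9.png',cv2.resize(im[200:350,200:400,::-1],None,fx=4,fy=4,interpolation=cv2.INTER_CUBIC))
E
```

```text
time: 20.7
ee_pos: [0.6907, -0.0055, 0.0628]
eef_rot: [0.187, 0.682, -0.188, 0.681]
ft_force: [-1.2, 1.1, -1.9]
width: 0.0177
```

View pics/t9.png

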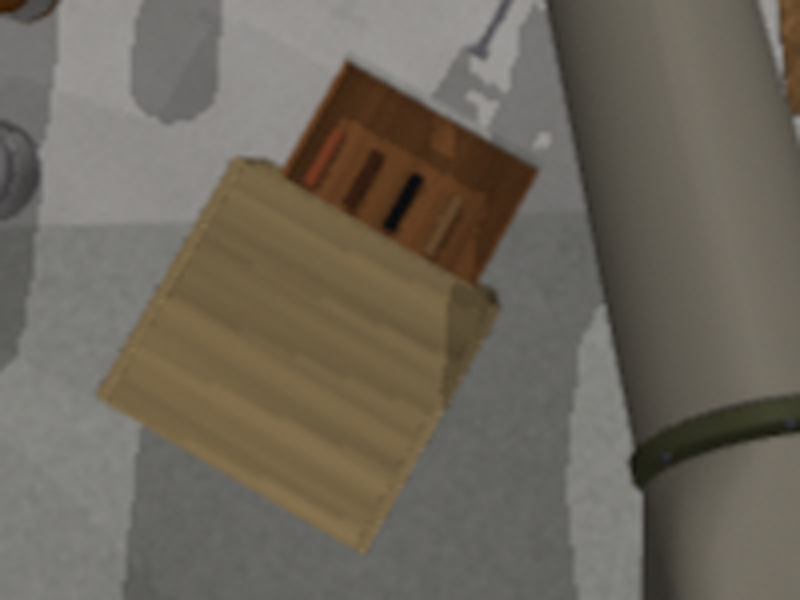

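The top view shows the tray out, the hook clear at (480,50), and the other things undisturbed. I'll carry the hook back to the mat.

```bash
python3 -m inch '[[[0,-0.1,0.3,0,0,0,1],[0,-0.3,0.6,0,0,-0.1768,1],[-0.2,-0.6,0.6,0,0,-0.1768,1],[-0.4,-0.9,0.6,0,0,-0.1768,1],[-0.6,-1,0.6,0,0,-0.1768,1],[-0.74,-1,0.6,0,0,-0.1768,1],[-0.74,-1,0.6,0,0,-0.1768,1],[-0.74,-1,0.6,0,0,-0.1768,1],[-0.74,-1,0.6,0,0,-0.1768,1],[-0.74,-1,0.6,0,0,-0.1768,1]]]'
python3 -m inch '[[[0,-0.3,0,0,0,0,1],[0,-0.7,0,0,0,0,1],[0,-1,0,0,0,0,1],[0,-1,0,0,0,0,1]]]'
python3 -m inch '[[[0,-0.3,0,0,0,0,1],[0,-0.6,0,0,0,0,1],[0,-0.68,0,0,0,0,1],[0,-0.68,0,0,0,0,1],[0,-0.68,0,0,0,0,1]]]'
python3 st.py .602 -.328 .0061 1.494
python3 - <<'E'
from h import *
im=camera('top');cv2.imwrite('pics/t10.png',cv2.resize(im[140:350,200:490,::-1],None,fx=2.7,fy=2.7,interpolation=cv2.INTER_CUBIC))
im=camera('wrist');cv2.imwrite('pics/w10.png',im[:,:,::-1])
E
```

```text
time: 21.75
ee_pos: [0.6018, -0.1248, 0.1352]
eef_rot: [0.519, 0.481, -0.519, 0.48]
ft_force: [-0.2, -0.5, -1.4]
width: 0.0178
time: 22.15
ee_pos: [0.6, -0.2525, 0.135]
eef_rot: [-0.519, -0.479, 0.521, -0.48]
ft_force: [-0.3, 0.0, -0.7]
width: 0.0175
time: 22.65
ee_pos: [0.6025, -0.3253, 0.1349]
eef_rot: [0.518, 0.482, -0.518, 0.48]
ft_force: [0.4, 1.4, -1.7]
width: 0.0177
t 22.65 ee [ 0.6025 -0.3253  0.1349] F [ 0.4   1.38 -1.69] w 0.0177
shift shares [-0.004 -0.022 -1.073] rot [-0.0003 -0.0001 -0.0005]
```

View pics/t10.png

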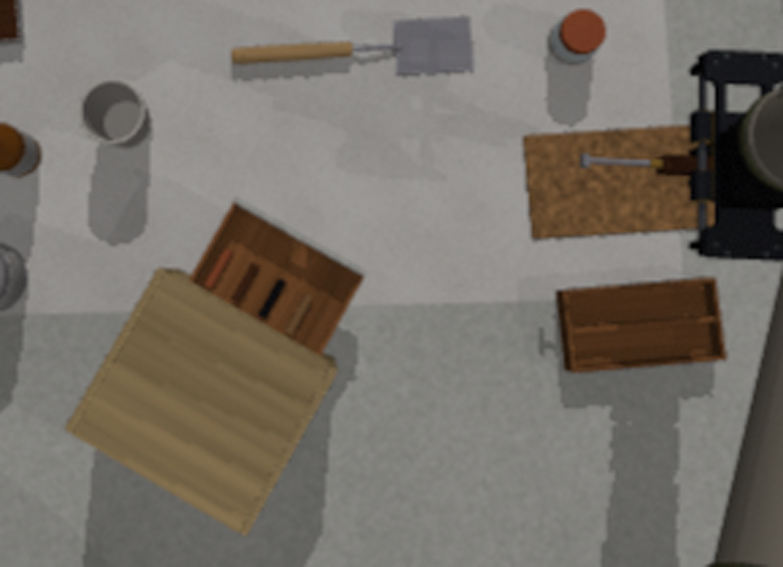

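View pics/w10.png

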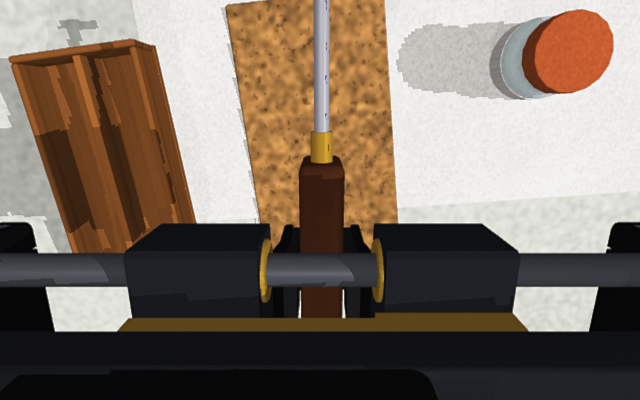

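The hook is over the mat again, the tray is out, and the box, jar, pot and knife stand as before. I'll estimate the tray's opening from the top picture's front corners, (236,203) and (363,275).

```bash
python3 - <<'E'
from h import *
c=get_calibration('top')
X=np.array([np.cos(2.605),np.sin(2.605)]);Y=np.array([-X[1],X[0]])
for a in [(236,202),(363,274),(300,238)]:
    p=onz(c,(a[0]+.5)/2.7-.5+200,(a[1]+.5)/2.7-.5+140,.0955)[:2]-np.array([.4632,.1339]); print('x',p@X,'y',p@Y,'q',.004-p@X)
E
python3 -m inch '[[[0,-0.02,-0.3,0,0,0,1],[0,-0.02,-0.6,0,0,0,1],[0,-0.02,-0.9,0,0,0,1],[0,-0.02,-1,0,0,0,1],[0,-0.02,-1,0,0,0,1],[0,-0.02,-1,0,0,0,1]]]'
python3 st.py .602 -.328 .0061 1.494
```

```text
x -0.09715903996813714 y -0.07358518629869105 q 0.10115903996813715
x -0.09648583574310268 y 0.07911177238798744 q 0.10048583574310269
x -0.09707613279038617 y 0.0035664303301746023 q 0.10107613279038617
time: 23.35
ee_pos: [0.6033, -0.3295, 0.017]
eef_rot: [0.519, 0.481, -0.518, 0.481]
ft_force: [0.2, 0.9, -0.3]
width: 0.0178
t 23.35 ee [ 0.6033 -0.3295  0.017 ] F [ 0.16  0.92 -0.35] w 0.0178
shift shares [-0.011  0.012 -0.091] rot [ 0.      0.0002 -0.0003]
```

The top view gives about 0.101, which is too coarse to trust against the 0.101 limit. I'll refine the starting offset from the first wrist picture, with the shut trays as reference, before releasing.

```bash
python3 - <<'E'
from h import *
from scipy.optimize import least_squares
c=np.load('pics/w1.npy',allow_pickle=True).item()['c']
def px(x,y,u0): return np.array([(x+.5)/3.7-.5+u0,(y+.5)/3.7-.5])
Zc=lambda x,y:px(x,y,290); Yc=lambda x,y:px(x,y,140)
obs=[(Zc(518,558),0,-.102,0),(Yc(287,567),0,.102,0),(Yc(5,35),0,.102,.152)]
H=[[(Zc(30,93)),Zc(146,93),Zc(147,208),Zc(41,208)],[(Zc(40,307)),Zc(137,307),Zc(140,390),Zc(49,390)],[Zc(70,447),Zc(154,447),Zc(155,511),Zc(75,511)]]
off=[(.01,.012),(-.01,.012),(-.01,-.012),(.01,-.012)]
def P(p,x,y,z):
    X=np.array([np.cos(p[2]),np.sin(p[2]),0]);Y=np.array([-X[1],X[0],0]);return np.array([p[0],p[1],p[3]])+X*x+Y*y+np.array([0,0,z])
def f(p):
    r=[proj(c,P(p,x,y,z))-uv for uv,x,y,z in obs]
    for k,(xx,zz) in enumerate([(.004,.1235),(p[7],.0775),(.004,.0315)]):
        r+=[proj(c,P(p,xx,p[4+k]+a,zz+b))-uv for (a,b),uv in zip(off,H[k])]
    return np.concatenate(r)
r=least_squares(f,[.4645,.1347,2.6,0,0,0,0,.004]);print(r.x.round(4));print(r.fun.round(2))
J=r.jac;C=np.linalg.inv(J.T@J)*(r.fun@r.fun/(len(r.fun)-8));print(np.sqrt(np.diag(C)).round(4))
E
```

```text
[ 4.6390e-01  1.3350e-01  2.6011e+00 -6.0000e-04  6.0000e-04  3.0000e-03
  3.0000e-04  1.1000e-03]
[-0.41  1.25 -0.2   1.23  0.4  -0.16 -0.35  0.45 -0.03 -0.36  0.35 -0.43
  0.05  0.21 -0.41  0.29  0.32 -0.23  0.23 -0.25 -0.13  0.17 -0.43 -0.18
  0.15 -0.53  0.21 -0.72  0.06 -0.43]
[0.0005 0.0002 0.0033 0.0004 0.0003 0.0004 0.0004 0.0003]
```

Tray started about 3 mm ajar. Adding the roughly 102–104 mm drawn gives 0.104 or more, which agrees with the stop. I'll set the hook down and then check directly with the wrist camera.

```bash
python3 -m inch '[[[0,0.012,-0.04,0,0,0,1],[0,0.012,-0.075,0,0,0,1],[0,0.012,-0.075,0,0,0,1],[0,0.012,-0.075,0,0,0,1]]]'
python3 -m inch '[[[0,0,-0.008,0,0,0,1],[0,0,-0.008,0,0,0,1]]]'
```

```text
time: 23.75
ee_pos: [0.6022, -0.3281, 0.0064]
eef_rot: [-0.519, -0.481, 0.519, -0.48]
ft_force: [-0.5, -0.1, -2.5]
width: 0.0175
time: 23.95
ee_pos: [0.6023, -0.3283, 0.0058]
eef_rot: [0.519, 0.481, -0.519, 0.48]
ft_force: [-1.9, 0.8, 3.9]
width: 0.0178
```

```bash
python3 -m inch '[[[0,0,-0.008,0,0,0,1],[0,0,-0.008,0,0,0,1]]]'
```

```text
time: 24.15
ee_pos: [0.6023, -0.3283, 0.0058]
eef_rot: [0.519, 0.481, -0.519, 0.48]
ft_force: [-5.5, 3.2, 11.7]
width: 0.0178
```

Mat contact shows at the expected height, TCP z 0.0058. I'll ease off and open.

```bash
python3 -m inch '[[[0,0,0.008,0,0,0,1],[0,0,0.008,0,0,0,0.75],[0,0,0.008,0,0,0,0.6],[0,0,0.008,0,0,0,0.5],[0,0,0.008,0,0,0,0.5],[0,0,0.008,0,0,0,0.5],[0,0,0.008,0,0,0,0.5]]]'
python3 st.py .602 -.328 .0061 1.494
```

```text
time: 24.85
ee_pos: [0.6021, -0.3281, 0.0051]
eef_rot: [-0.519, -0.481, 0.519, -0.48]
ft_force: [0.5, 0.7, 1.5]
width: 0.0426
t 24.85 ee [ 0.6021 -0.3281  0.0051] F [0.46 0.69 1.49] w 0.0426
shift shares [-0.001  0.001  0.008] rot [-0.0001 -0.0001 -0.0001]
```

```bash
python3 -m inch '[[[0,0,0.3,0,0,0,0.5],[0,0,0.7,0,0,0,0.5],[0,0,1,0,0,0,0.5],[0,0,1,0,0,0,0.5]]]'
python3 - <<'E'
from h import *
im=camera('wrist');cv2.imwrite('pics/w11.png',im[:,:,::-1])
E
python3 -m inch '[[[0,0.4,1,0,0,0.1763,0.5],[0,0.8,1,0,0,0.1763,0.5],[0,1,1,0,0,0.1763,0.5],[0,1,1,0,0,0.1763,0.5],[0,1,1,0,0,0.1763,0.5],[0,1,1,0,0,0.1763,0.5],[0,1,1,0,0,0.1763,0.5],[0,1,1,0,0,0.1763,0.5]]]'
python3 -m inch '[[[0,0.4,0.37,0,0,0,0.5],[0,0.8,0.37,0,0,0,0.5],[0,1,0.37,0,0,0,0.5],[0,1,0.37,0,0,0,0.5]]]'
python3 -m inch '[[[-0.32,0.4,0,0,0,0,0.5],[-0.32,0.8,0,0,0,0,0.5],[-0.32,1,0,0,0,0,0.5],[-0.32,1,0,0,0,0,0.5]]]'
python3 -m inch '[[[0,0.35,0,0,0,0,0.5],[0,0.35,0,0,0,0,0.5],[0,0.35,0,0,0,0,0.5]]]'
python3 st.py .564 .074 .29 2.601
python3 - <<'E'
from h import *
s=read_state();c=get_calibration('wrist');im=camera('wrist');cv2.imwrite('pics/w12.png',im[:,:,::-1]);np.save('pics/w12.npy',dict(c=c),allow_pickle=True)
E
```

```text
time: 25.25
ee_pos: [0.6049, -0.3297, 0.1318]
eef_rot: [0.52, 0.478, -0.517, 0.483]
ft_force: [1.2, -0.4, -0.1]
width: 0.0435
time: 26.1
ee_pos: [0.6017, -0.2079, 0.2437]
eef_rot: [0.186, 0.683, -0.186, 0.681]
ft_force: [-0.3, 0.1, -0.1]
width: 0.0435
time: 26.5
ee_pos: [0.6023, -0.0812, 0.2891]
eef_rot: [0.186, 0.683, -0.185, 0.682]
ft_force: [0.6, -0.6, -0.2]
width: 0.0434
time: 26.9
ee_pos: [0.5628, 0.0371, 0.2886]
eef_rot: [0.186, 0.683, -0.186, 0.681]
ft_force: [0.6, -1.2, 0.6]
width: 0.0435
time: 27.2
ee_pos: [0.5636, 0.0737, 0.2885]
eef_rot: [0.187, 0.682, -0.188, 0.681]
ft_force: [-0.1, -1.6, 0.6]
width: 0.0434
t 27.2 ee [0.5636 0.0737 0.2885] F [-0.05 -1.62  0.6 ] w 0.0434
shift shares [0.004 0.002 0.013] rot [ 0.0001 -0.0004 -0.0004]
```

View pics/w11.png

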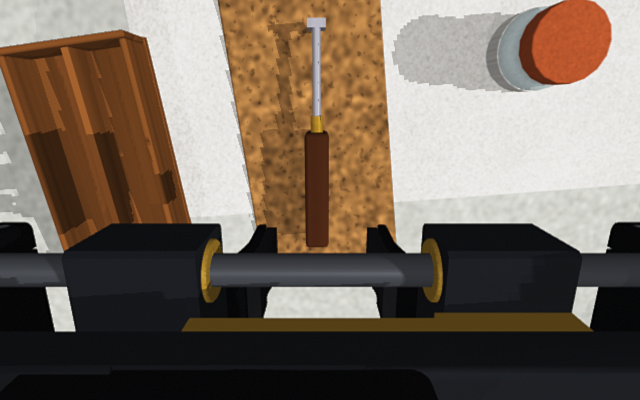

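View pics/w12.png

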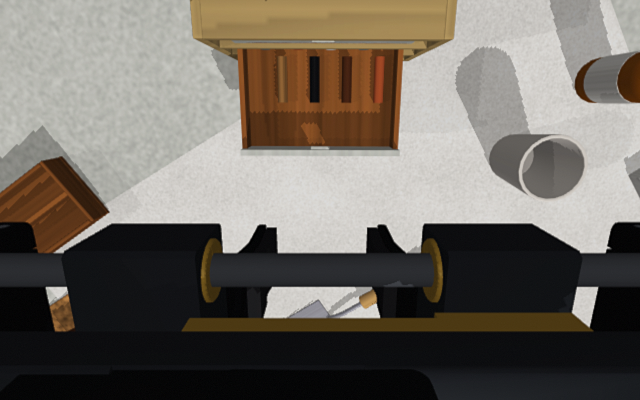

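The first picture shows the hook lying flat on the mat, with its tip at (316,22) and handle at (317,130–245). The second shows the open tray, with its front at (243–399,148) and the rack's front edge at about (190–455,40). Zooming in to measure.

```bash
python3 - <<'E'
from h import *
im=cv2.imread('pics/w12.png')
cv2.imwrite('pics/w12z.png',cv2.resize(im[0:165,180:340],None,fx=3.6,fy=3.6,interpolation=cv2.INTER_CUBIC))
c=np.load('pics/w12.npy',allow_pickle=True).item()['c']
X=np.array([np.cos(2.603),np.sin(2.603),0]);Y=np.array([-X[1],X[0],0]);o=np.array([.4637,.1337,0])
def P(x,y,z): return o+X*x+Y*y+np.array([0,0,z])
k=lambda p:((proj(c,p)+.5-np.array([180,0]))*3.6-.5).round(1)
print('rack front top',k(P(0,.102,.152)),k(P(0,0,.152)),'bottom',k(P(0,.102,0)))
for q in (.098,.101,.104,.107): print(q,'top outer',k(P(.004-q,.08,.0955)),k(P(.004-q,0,.0955)),'inner',k(P(.010-q,.08,.0955)),'bottom outer',k(P(.004-q,.08,.0595)))
E
```

```text
rack front top [ 47.8 133.1] [519.2 133.6] bottom [208.8 215.4]
0.098 top outer [228.6 535.3] [517.1 535.6] inner [227.5 513.5] bottom outer [253.9 520.5]
0.101 top outer [229.2 546.1] [517.1 546.4] inner [228.  524.4] bottom outer [254.4 530.4]
0.104 top outer [229.8 556.8] [517.  557.2] inner [228.6 535.3] bottom outer [254.9 540.2]
0.107 top outer [230.3 567.5] [517.  567.9] inner [229.2 546.1] bottom outer [255.4 550. ]
```

View pics/w12z.png

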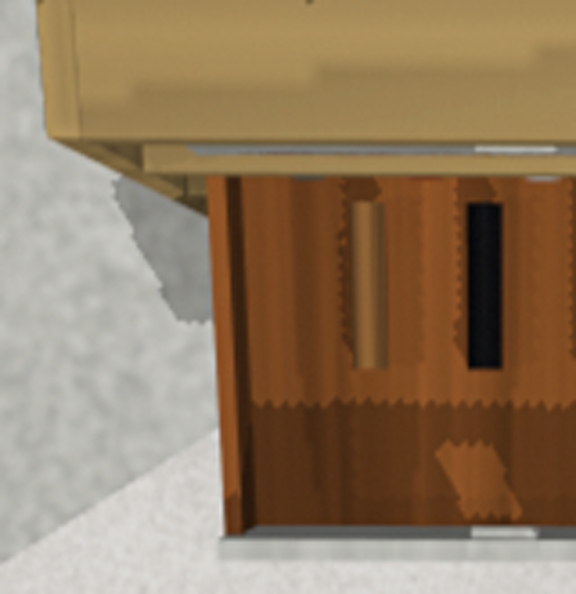

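The tray's top outer edge is at row 560 in the zoom and the rack's edge is at row 137. That gives q ≈ 0.104 m, which agrees with the kinematics and clears 0.101. The hook lies flat and released and the arm is clear, so I'll hand in.

```bash
python3 - <<'E'
from bench import *
close_job()
print(read_state()['time'])
E
```

```text
the job is handed in; nothing more can be done
the job is handed in; nothing more can be done
```

The middle tray is drawn out to its stop, the hook is back on the cork mat, and the job was handed in at about 27 s of the 72 s. `close_job()` gives no verdict, so the results below are from my own checks.

- **Pull:** I picked up the hook, passed its tip through the middle finger hole without contact and lowered it behind the tray front. Sliding took about 5 N. The force rose at the stop and I held about 15 N there, under the 22 N limit.
- **Unhooking and placing:** The hook came back out with no force showing. I lowered it until the mat took its weight, at the same height it was picked up from, and then released it. I pressed with about 12–14 N on the mat just before easing off, slightly more than intended.
- **Tray position:** The last wrist picture puts the tray about 104 mm out. The hook's travel plus the roughly 3 mm it started ajar gives the same. A coarser reading from the top camera gave about 101 mm, right at the limit of 101 mm, so I checked again with the wrist camera, which I trust more.
- **Everything else:** The hook lies flat on the mat with its handle over it. The other two trays looked shut. The pencil box, jar, pot and knife looked unmoved in the pictures; I didn't measure any of these or check the bottle and tin separately. The arm was clear of everything at the end.

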